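# Load a dead-weight pressure tester

## Task

Get the dead-weight tester ready: take the dust cap off the piston and put it down on the bench, then take the weight carrier, which has been left upside down, turn it over (the V-block is there to rest it in while you change your grip) and seat it over the piston, collar down and flush on the column. Then gently lower every ring weight that is out on the bench over the carrier, fully home, the largest at the bottom and on up to the smallest, letting none of them fall, and only when all are on swing the valve lever fully open. Leave the things lying round about where they are.

Things in the scene. Friction and masses are not known exactly. Their poses are not given: they have to be found in the camera images.
- carrier: Steel weight carrier, 0.4 kg, 60 mm long: sleeve 32 mm in diameter, 48 mm long, with a collar at one end. Origin at the centre of the closed end; z runs along the axis to the collar: up at the start (standing on its closed end), down when seated. Collar z = 48 to 60 mm, 54 mm diameter, two flats 48 mm apart (25 x 12 mm) facing its +y and -y. A 22 mm bore, 40 mm deep, opens at the collar end.
- carrier_collar (a point): Centre of the carrier's collar, on its axis, midway between the flats (z = 54 mm in the carrier's frame); axes as the carrier's.
- carrier_mouth (a point): Centre of the collar's open end face (z = 60 mm in the carrier's frame); axes as the carrier's.
- tester: Dead-weight tester, fixed: a grey base 220 mm (its x) by 340 mm (its y), top 55 mm above the bench, origin under its centre. On it: the piston column at x = 0, y = -90 mm; a pressure gauge with a 100 mm dial on a stem at x = 60, y = 115 mm, reaching 217 mm above the bench; the lever valve at x = -55, y = 15 mm.
- dust_cap: White plastic dust cap, 30 g, 30 mm in diameter, 42 mm high, closed on top, with a 21 mm bore 38 mm deep; origin at the centre of its open end, z along its axis to the closed end. At the start it stands over the piston head on the column's top.
- seat (a point): Centre of the flat top of the piston column, on which the collar comes to rest, 90 mm above the bench; axes as the tester's. The column is 40 mm in diameter and 35 mm above the base (a 68 mm flange, 6 mm high, at its foot); the piston head, 17 mm in diameter with a tapered tip, sticks up 34 mm more and goes into the carrier's bore.
- vblock: Steel V-block, fixed to the bench, 50 mm long (its x, the direction of the V), 38 mm wide (its y), 39 mm high; a 90 degree V, 30 mm wide and 15 mm deep, runs through its top along x. Origin at the centre of its underside.
- vblock_axis (a point): Where the axis of the carrier's 32 mm sleeve lies when the sleeve rests in the V: above the middle of the V-block, 46.6 mm above the bench. Axes as the V-block's. The 48 mm sleeve fits in the V with the collar hanging over either end.
- valve (a joint): Angle of the tester's lever valve in rad: 0 shut (lever along the tester's -x), 1.57 fully open against a stop (lever along its +y); it opens clockwise seen from above. It stays where it is left; about 2 N at the lever's end moves it. Starts between 0 and 0.3.
- valve_pivot (a point): Centre of the lever valve's vertical axis, at the mid-height of its lever, 90 mm above the bench; axes as the tester's.
- valve_tip (a point): End of the steel valve lever, 80 mm from the pivot. The lever is a flat bar 12 mm wide and 6 mm thick, its middle 35 mm above the tester's base; the valve's body under the pivot is 34 mm square.
- oil_bottle: White oil bottle with black cap, 52 mm diameter, 125 mm high, origin under its centre. A bystander.
- spanner: Steel spanner 170 mm long lying on the bench, its length along its x. A bystander.
- grease_jar: Small white jar, 48 mm diameter, 45 mm high, origin under its centre. A bystander.
- thermometer: White room thermometer, a box 75 x 22 x 100 mm standing on the bench, origin under its centre. A bystander.
- weight_a: Steel ring weight, 70 mm outside diameter, 37 mm hole, 14 mm thick, 300 g (the largest of the possible four), lying flat on the bench if it is there at all. Origin at its middle (half its thickness above the bench), z along its axis.
- weight_b: Steel ring weight, 62 mm outside diameter, 37 mm hole, 12 mm thick, 180 g (second largest of the possible four), lying flat on the bench if it is there at all. Origin at its middle (half its thickness above the bench), z along its axis.
- weight_c: Steel ring weight, 54 mm outside diameter, 37 mm hole, 10 mm thick, 95 g (third largest of the possible four), lying flat on the bench if it is there at all. Origin at its middle (half its thickness above the bench), z along its axis.
- weight_d: Steel ring weight, 46 mm outside diameter, 37 mm hole, 8 mm thick, 37 g (the smallest of the possible four), lying flat on the bench if it is there at all. Origin at its middle (half its thickness above the bench), z along its axis.
Things that resemble listed ones, but are neither listed nor needed, are in the scene too. Leave any orange look-alike of the dust_cap alone.

How it is judged:
On the way, in this order (a step that is already met when the one before it is completed fails the run):
1. the carrier is turned over and seated on the piston column, collar down, and let go, with the valve still shut (distance between carrier_mouth and seat below 0.004 m and angle between carrier's own z axis and vertical above 3.07 rad and contact force between the fingers and carrier below 0.1 N and value of joint valve below 0.6 rad), for 0.2 s.
2. every weight on the bench is home on the carrier, largest at the bottom to smallest at the top, with the valve still shut (distance between carrier_mouth and seat below 0.004 m and angle between carrier's own z axis and vertical above 3.07 rad and horizontal distance between each of weight_a, weight_b, weight_c, weight_d and carrier below 0.005 m and angle between the z axis of each of weight_a, weight_b, weight_c, weight_d and the z axis of carrier, either way round below 0.06 rad and z of weight_a in the frame of carrier above 0.039 m and (z of weight_b in the frame of carrier above 0.04 m or distance between weight_b and weight_a below 0.0155 m) and (z of weight_c in the frame of carrier above 0.041 m or distance between weight_c and weight_a below 0.0145 m or distance between weight_c and weight_b below 0.0135 m) and (z of weight_d in the frame of carrier above 0.042 m or distance between weight_d and weight_a below 0.0135 m or distance between weight_d and weight_b below 0.0125 m or distance between weight_d and weight_c below 0.0115 m) and value of joint valve below 0.6 rad), for 0.2 s.
3. the valve lever is swung fully open (value of joint valve above 1.45 rad), for 0.2 s.
At the end, for the whole second after the job is handed in: Carrier collar down on the column (4 mm, 0.07 rad); every weight present flat round the sleeve (5 mm, 0.06 rad), none over 2.5 mm above what it should rest on, larger below smaller; dust cap on the bench; all at rest; valve lever beyond 1.45 rad (distance between carrier_mouth and seat below 0.004 m and angle between carrier's own z axis and vertical above 3.07 rad and horizontal distance between each of weight_a, weight_b, weight_c, weight_d and carrier below 0.005 m and angle between the z axis of each of weight_a, weight_b, weight_c, weight_d and the z axis of carrier, either way round below 0.06 rad and z of weight_a in the frame of carrier above 0.039 m and (z of weight_b in the frame of carrier above 0.04 m or distance between weight_b and weight_a below 0.0155 m) and (z of weight_c in the frame of carrier above 0.041 m or distance between weight_c and weight_a below 0.0145 m or distance between weight_c and weight_b below 0.0135 m) and (z of weight_d in the frame of carrier above 0.042 m or distance between weight_d and weight_a below 0.0135 m or distance between weight_d and weight_b below 0.0125 m or distance between weight_d and weight_c below 0.0115 m) and linear speed of each of carrier, dust_cap, weight_a, weight_b, weight_c, weight_d below 0.02 m/s and height (world z) of dust_cap below 0.03 m and value of joint valve above 1.45 rad); the robot touches nothing.
It fails at once if the oil bottle, spanner, grease jar or thermometer is disturbed (moved over 30 mm) (distance of any of oil_bottle, spanner, grease_jar, thermometer from where it was at the start of the episode above 0.03 m).
It fails at once if a weight is dropped down the carrier (falls freely round the sleeve faster than 0.6 m/s) ((horizontal distance between weight_a and carrier below 0.006 m and z of weight_a in the frame of carrier between -0.005 and 0.05 m and linear speed of weight_a above 0.6 m/s and contact force between weight_a and anything else below 0.2 N) or (horizontal distance between weight_b and carrier below 0.006 m and z of weight_b in the frame of carrier between -0.005 and 0.05 m and linear speed of weight_b above 0.6 m/s and contact force between weight_b and anything else below 0.2 N) or (horizontal distance between weight_c and carrier below 0.006 m and z of weight_c in the frame of carrier between -0.005 and 0.05 m and linear speed of weight_c above 0.6 m/s and contact force between weight_c and anything else below 0.2 N) or (horizontal distance between weight_d and carrier below 0.006 m and z of weight_d in the frame of carrier between -0.005 and 0.05 m and linear speed of weight_d above 0.6 m/s and contact force between weight_d and anything else below 0.2 N)).
Of weight_a, weight_b, weight_c, weight_d only 2 to 4 are there at a start; the rules pass over those that are not, and their reading is None.
At some moment in a run one of weight_a, weight_b, weight_c, weight_d may be knocked a few centimetres aside while the robot is not near it.
It also fails if it takes over 210 s, if anything falls off the work surface, if the arm or the gripper's body presses on something with over 40 N, if the wrist force passes 120 N, or if a joint passes its speed limit or range.

## Robot

A 6-joint arm with a two-finger parallel gripper is mounted at the origin on the work surface. World frame = base frame: x ahead of the robot, y to its left, z up, the work surface at z = 0. Lengths are in m, angles in rad, forces in N, time in s.
With the tool pointing down it reaches from about 0.375 to 0.925 m from the base axis. Payload 5.7 kg.
Tool frame: the origin (TCP) lies between the finger pads; the fingertips stand 19 mm ahead of it and the grasp point (between the pads) is the TCP; z points along the fingers, y is the line along which they close (so a half turn about z gives the same grasp; the last joint's range is limited). The gripper opens to 88 mm and grips with 3 to 60 N. Pads are 20 mm wide; open, the fingers measure 115 mm over their backs; the gripper's body (75 mm by 178 mm) begins 61 mm behind the grasp point.
Start: joints at [1.095, 0.359, 1.51, -0, 1.272, -0.115], TCP at [0.212, 0.561, 0.242] pointing down, gripper open.
Joint ranges: [-2.97, 2.97], [-1.01, 2.36], [0.21, 2.38], [-0.96, 4.11], [0.2, 2.71], [-2.98, 2.98]. Speed limits (rad/s): [2.39, 2.39, 3.14, 3.14, 3.14, 3.14].

## Interface

Orientations are given as a unit quaternion [w, x, y, z].
In Python, from cell import r gives the robot as it stands. The module is installed in compiled form; this text tells all that it offers.
- The arm moves only by the shell command python3 -m crank 'ROWS' [FORCE]. ROWS is JSON, a list of rows, each a list of 7 numbers: the shift along the tool's x, y, z in m, then the turn, a rotation vector about the tool's x, y, z in degrees, then the opening, from 0 (shut) to 1 (fully open). In form: [[dx, dy, dz, rx, ry, rz, fingers], ...]. A call has exactly 5 rows; each row shifts and turns the commanded pose from where the row before left it, along the tool's axes as they then stand; what a row does not reach is not made up. A row lasts 1/8 s, in which the tool goes at most 62.5 mm and 10.7 degrees, less where a joint would pass 70% of its speed; a pose out of reach is approached as far as the arm can. A call is refused whole if a number of a shift passes 0.0625 or a number of a turn 10.7, either way. A call with a gripper value outside its range is refused whole. The fingers move at their own pace and stop on an object; FORCE is the grip in N (left out, the last holds). Time passes only in rows, so rows that do not move let the fingers close, or fill a call up. It gives the time, the measured TCP pose, the force, the opening and the grip force at its end, in the units of the state.
- r.read_state(): the state, without advancing time (a new reading comes with each control period).
- r.get_image(name): name is "side" or "top"; returns the picture (400x640x3 uint8, red, green, blue); there is no depth.
- r.get_calibration(name): a dict with "vfov" (degrees; the focal length in pixels is half the picture's height over the tangent of half this angle, whatever the lens; pixels are square), "cx", "cy" (the principal point, pixels), "k1" (the pictures are not rectified: a ray, as slopes to the right and down, at radius r is drawn at 1 + k1 r^2 times it, then the intrinsics apply), "R" (3x3) and "t" (3): a world point X has camera coordinates R X + t. Camera axes: x right, y down, z forward; pixel columns grow to the right and rows downward; lengths in m; the calibration is good to about 2 mm. A picture is of the moment at which its call begins. get_calibration takes no time and is no camera call.
- r.job_done(): hands the job in; it is judged then, once.
Trained networks look in the newest picture that a camera, given by its name, has taken for a name from the list of things; names that differ only in an ending like _2 or _b are one class to them, and where a whole thing is asked for, a point or a joint stands for the part that bears it (a point fixed in the world has none). Each returns a list of dicts, best first, with "p" (0 to 1); they miss things now and then, are a little off and sometimes report something else, mostly with a low value. They report only what shows in the picture. A call takes as long as a camera call. They do not tell look-alikes from the thing itself.
- r.look_for(camera, label): "box" ([left, top, width, height] in pixels, round what is visible of it).
- r.cut_out(camera, label): "pixels" (400x640 bool, what is visible of it) and "box" ([left, top, width, height] in pixels, round what is visible of it).
The state is a dict: "clock": time; "qpos": joint angles; "qd": joint speeds; "joint_efforts": joint torques, N m; "ee_pos": TCP position; "ee_rot": TCP orientation; "wrist_force": force on the tool from outside, world axes, zero at the start; "moment": the same for the moment, N m; "gripper_width": finger opening in m; "finger_force": force on a finger pad.
Only numpy, scipy, OpenCV 4.12 (cv2) and the standard library are available. Lean on these libraries where they do the work, as an engineer would, in place of code of your own. Each camera call takes 0.05 s, during which the arm holds its last target. There are 200 camera calls.

## Working session

There is one attempt and no reset: what is moved stays moved. The work goes in short steps, Python scripts to look and compute and a shell command to move; the robot and the scene stay as the last step left them, time stands still between calls to the robot, and variables do not carry over. Pictures are saved under pics/ and viewed, at most 15 in all, crops included, and the job is handed in when it is done.

```bash
mkdir -p pics; python3 - <<'E'
from cell import r
import cv2
for n in("side","top"):
    im=r.get_image(n); cv2.imwrite(f"pics/{n}0.png",im[:,:,::-1])
    c=r.get_calibration(n); print(n,c)
print(r.read_state())
E
```

```text
side {'vfov': 45.953841105453265, 'cx': 317.8210632133099, 'cy': 190.2576696839245, 'k1': -0.0946823135745637, 'R': array([[ 0.97020317, -0.24223872, -0.00511985],
       [-0.18880053, -0.74259378, -0.64257983],
       [ 0.15185575,  0.62439962, -0.76620163]]), 't': array([-0.54979022,  0.15385678,  1.11151328])}
top {'vfov': 54.60342436914538, 'cx': 324.0952469790362, 'cy': 204.27446522138294, 'k1': -0.08530062205206392, 'R': array([[-7.65781899e-03, -9.99970521e-01,  5.60743990e-04],
       [-9.80668612e-01,  7.40035526e-03, -1.95535950e-01],
       [ 1.95526037e-01, -2.04728294e-03, -9.80696374e-01]]), 't': array([0.00468566, 0.58353036, 1.0866575 ])}
{'clock': 0.1, 'qpos': array([ 1.09492709e+00,  3.59434971e-01,  1.51132212e+00,  9.75625794e-06,
        1.27254179e+00, -1.15110264e-01]), 'qd': array([-0.00063069, -0.00170144, -0.00292891,  0.00101174, -0.00050484,
       -0.00147813]), 'joint_efforts': array([ 2.91927581e-04, -5.16359675e+01, -2.71407205e+01,  6.78349868e-02,
        2.77401495e-02, -5.65690709e-05]), 'ee_pos': array([0.21152036, 0.56083041, 0.24089326]), 'ee_rot': array([-2.52892152e-04,  1.79404265e-01,  9.83775067e-01, -8.14777897e-04]), 'wrist_force': array([-0.02830936, -0.35867967, -0.75238888]), 'moment': array([-0.04531976, -0.02682017,  0.02054722]), 'finger_force': 0.0, 'gripper_width': 0.08774055073559239}
```

View pics/side0.png

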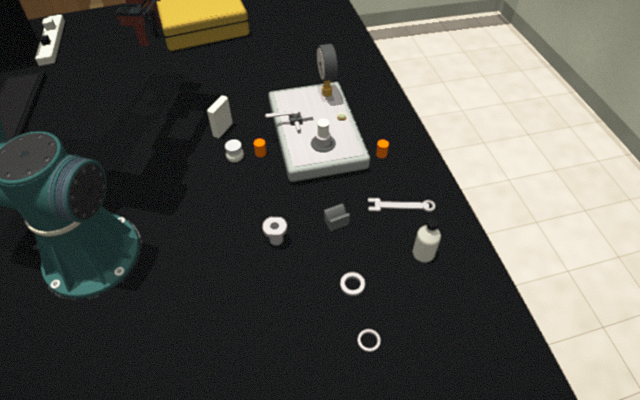

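View pics/top0.png

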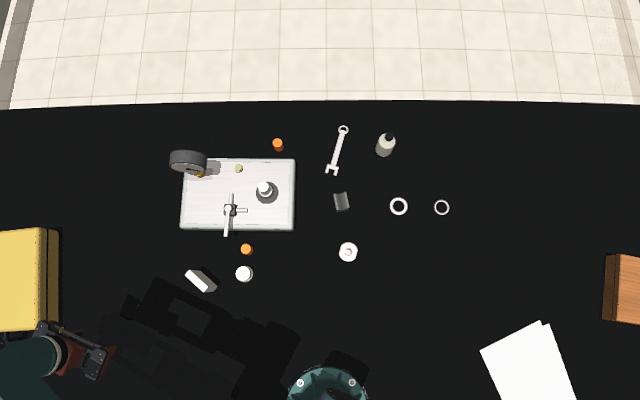

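```bash
cat > h.py <<'E'
import numpy as np,cv2
from cell import r
from scipy.optimize import least_squares,minimize
C={n:r.get_calibration(n) for n in("side","top")}
def proj(n,X):
    c=C[n];p=np.atleast_2d(X)@c["R"].T+c["t"];s=p[:,:2]/p[:,2:]
    f=200/np.tan(np.radians(c["vfov"]/2));s=s*(1+c["k1"]*(s**2).sum(1,keepdims=True))
    return s*f+[c["cx"],c["cy"]]
def at_z(n,uv,z):
    g=np.array([.55,0.])
    return least_squares(lambda q:proj(n,[q[0],q[1],z])[0]-uv,g).x
def tri(us,ut):
    s=least_squares(lambda q:np.r_[proj("side",q)[0]-us,proj("top",q)[0]-ut],[.55,0,.05]);return s.x,np.abs(s.fun).max()
a=np.linspace(0,2*np.pi,49)[:-1]
def circ(x,y,z,rad):return np.c_[x+rad*np.cos(a),y+rad*np.sin(a),z+0*a]
def cut(n,l):return r.cut_out(n,l)
def cen(m):
    v,u=np.nonzero(m);return np.array([u.mean(),v.mean()])
E
python3 - <<'E'
from h import *
import pickle
D={}
for n in C:
    r.get_image(n)
    for l in("carrier","tester","dust_cap","vblock","weight_a","valve_tip"):
        o=cut(n,l);D[n,l]=o
        print(n,l,[(round(d["p"],2),np.round(d["box"]).astype(int).tolist(),int(d["pixels"].sum()),cen(d["pixels"]).round(1).tolist()) for d in o])
    im=r.get_image(n); D[n]=im
pickle.dump(D,open("D0.pkl","wb"))
s=D["side"][90:270,230:450,::-1];t=D["top"][120:280,170:460,::-1]
cv2.imwrite("pics/s1.png",cv2.resize(s,None,fx=3.3,fy=3.3,interpolation=cv2.INTER_CUBIC))
cv2.imwrite("pics/t1.png",cv2.resize(t,None,fx=2.75,fy=2.75,interpolation=cv2.INTER_CUBIC))
E
```

```text
side carrier [(0.92, [262, 220, 22, 28], 501, [274.3, 230.0])]
side tester [(0.57, [268, 44, 100, 141], 7585, [317.0, 126.2]), (0.16, [269, 110, 28, 10], 170, [282.5, 113.3])]
side dust_cap [(0.73, [373, 140, 15, 18], 163, [381.8, 148.2]), (0.61, [318, 120, 10, 21], 207, [322.5, 128.1]), (0.51, [256, 138, 8, 19], 153, [259.2, 147.5]), (0.27, [261, 220, 25, 27], 477, [274.3, 229.4])]
side vblock [(0.86, [326, 208, 24, 23], 453, [335.7, 218.2]), (0.58, [366, 198, 67, 14], 484, [400.1, 205.1])]
side weight_a [(0.86, [340, 274, 24, 23], 292, [351.6, 283.4]), (0.45, [359, 329, 19, 22], 112, [366.3, 339.2])]
side valve_tip []
top carrier [(0.51, [258, 182, 10, 11], 146, [263.9, 187.7]), (0.5, [340, 241, 19, 23], 281, [347.6, 252.0])]
top tester [(0.87, [168, 148, 130, 87], 8453, [234.8, 192.6]), (0.15, [336, 193, 14, 20], 214, [341.1, 202.4])]
top dust_cap [(0.51, [273, 140, 9, 12], 87, [277.6, 144.3])]
top vblock [(0.52, [334, 193, 13, 21], 235, [341.1, 202.1]), (0.23, [326, 127, 20, 47], 318, [337.8, 149.0])]
top weight_a [(0.57, [446, 204, 1, 2], 2, [445.5, 202.5]), (0.33, [225, 204, 6, 33], 172, [226.5, 219.9])]
top valve_tip [(0.71, [342, 242, 17, 22], 261, [348.4, 251.9]), (0.59, [218, 206, 15, 30], 155, [226.6, 219.5])]
```

View pics/s1.png

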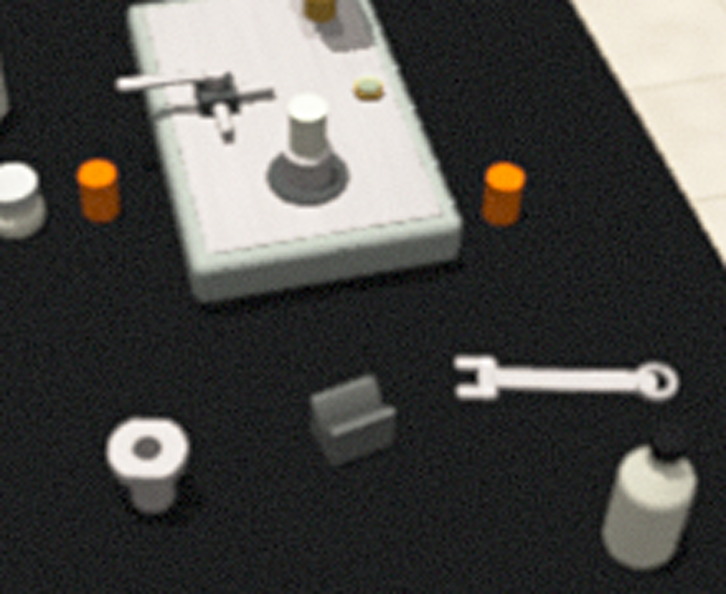

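View pics/t1.png

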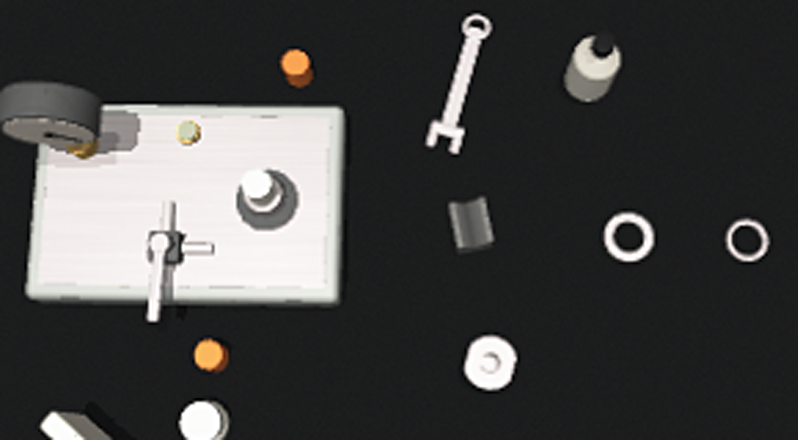

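```bash
cat >> h.py <<'E'
S=6
def hull(n,P,box,val=1,img=None):
    x0,y0,w,hh=box
    if img is None: img=np.zeros((hh*S,w*S),np.uint8)
    p=(proj(n,P)-[x0,y0]+.5)*S-.5
    cv2.fillConvexPoly(img,cv2.convexHull(np.round(p*16).astype(np.int32).reshape(-1,1,2)),val,cv2.LINE_8,4)
    return img
def cyl(x,y,z0,z1,rad):return np.r_[circ(x,y,z0,rad),circ(x,y,z1,rad)]
def grey(im,box):
    x0,y0,w,hh=box;return im[y0:y0+hh,x0:x0+w].max(2).astype(float)
def down(m,box):return cv2.resize(m.astype(np.float32),(box[2],box[3]),interpolation=cv2.INTER_AREA)
def fitsil(model,obs,p0,step):
    # model(n,box,p)->coverage(0..1), obs {n:(box,coverage)}
    def cost(p):return sum(((cv2.GaussianBlur(model(n,b,p),(0,0),.7)-cv2.GaussianBlur(o.astype(np.float32),(0,0),.5))**2).sum() for n,(b,o) in obs.items())
    p0=np.array(p0,float);sx=np.vstack([p0]+[p0+np.eye(len(p0))[i]*step[i] for i in range(len(p0))])
    s=minimize(cost,p0,method="Nelder-Mead",options=dict(initial_simplex=sx,xatol=2e-4,fatol=1e-3,maxiter=400));return s.x,s.fun
def norm(g,lo,hi):return np.clip((g-lo)/(hi-lo),0,1)
def ringmodel(ro,th,ri=.0185,z0=0):
    def f(n,b,p):
        x,y=p[:2];z=z0+(p[2] if len(p)>2 else 0)
        o=hull(n,cyl(x,y,z,z+th,ro),b);h=hull(n,circ(x,y,z,ri),b)&hull(n,circ(x,y,z+th,ri),b)
        return down(o&(1-h),b)
    return f
def carmodel(n,b,p):
    x,y,yaw=p;t=a;q=.027*np.c_[np.cos(t),np.sin(t)];q[:,1]=np.clip(q[:,1],-.024,.024)
    c,s=np.cos(yaw),np.sin(yaw);q=q@np.array([[c,s],[-s,c]])+[x,y]
    P=np.r_[np.c_[q,0*a+.048],np.c_[q,0*a+.06]]
    return down(hull(n,P,b)|hull(n,cyl(x,y,0,.048,.016),b),b)
E
python3 - <<'E'
from h import *
import pickle
D=pickle.load(open("D0.pkl","rb"))
def obs(bs,lo=35,hi=110,fill=False):
    o={}
    for n,b in bs.items():
        g=norm(grey(D[n],b),lo,hi)
        o[n]=(b,g)
    return o
for n,b in (("side",(335,268,34,32)),("top",(384,190,30,32)),("side",(262,215,26,35))):
    g=grey(D[n],b);print(n,np.percentile(g,[5,20,50,80,95]).round())
for nm,bs,g in(("w1",{"side":(335,268,34,32),"top":(384,190,30,32)},(399,206)),("w2",{"side":(353,324,32,32),"top":(428,192,28,32)},(442,207))):
    o=obs(bs)
    p0=at_z("top",g,.005)
    for k,(ro,th) in dict(a=(.035,.014),b=(.031,.012),c=(.027,.010),d=(.023,.008)).items():
        x,f=fitsil(ringmodel(ro,th),o,p0,[.004,.004]);print(nm,k,x.round(4),round(f,2))
        if 1:
            x,f=fitsil(ringmodel(ro,th),o,[*p0,0],[.004,.004,.004]);print("   free z",x.round(4),round(f,2))
o=obs({"side":(258,212,34,40),"top":(334,236,28,32)})
for n in o: # fill bore
    m=(o[n][1]>.5).astype(np.uint8);c,_=cv2.findContours(m,0,1);k=max(c,key=cv2.contourArea);z=np.zeros_like(m);cv2.drawContours(z,[k],-1,1,-1)
    e=cv2.erode(z,np.ones((3,3)));o[n]=(o[n][0],np.where(e>0,1,o[n][1]))
p0=at_z("top",(348,252),.06)
for yaw in np.radians([-90,-60,-30,0,30,60]):
    x,f=fitsil(carmodel,o,[*p0,yaw],[.004,.004,.3]);print("car",x.round(4),round(f,2))
print("cap",tri((322.5,121),(264,187)))
print("cap top/bottom side rows")
E
```

```text
side [ 23.  28.  35. 181. 246.]
top [ 23.  28.  29.  54. 251.]
side [ 18.  28.  92. 239. 243.]
w1 a [ 0.5883 -0.2288] 334.86
   free z [ 0.5892 -0.2275 -0.0034] 332.12
w1 b [ 0.5887 -0.2285] 93.88
   free z [ 5.887e-01 -2.285e-01  1.000e-04] 93.67
w1 c [ 0.589  -0.2282] 35.49
   free z [ 0.5883 -0.229   0.0032] 28.92
w1 d [ 0.5891 -0.228 ] 192.57
   free z [ 0.5881 -0.2292  0.0055] 184.82
w2 a [ 0.5836 -0.3644] 600.98
   free z [ 0.5918 -0.3695 -0.0243] 540.63
w2 b [ 0.5842 -0.3635] 338.91
   free z [ 0.5855 -0.3629 -0.0044] 334.38
w2 c [ 0.5839 -0.3637] 95.18
   free z [ 0.5843 -0.3636 -0.0006] 94.43
w2 d [ 0.5844 -0.3636] 38.18
   free z [ 0.5838 -0.364   0.002 ] 35.8
car [ 0.4456 -0.0656 -0.3028] 32.18
car [ 0.4454 -0.0656 -0.2408] 32.18
car [ 0.4455 -0.0656 -0.3026] 31.94
car [ 0.4454 -0.0656 -0.2844] 32.18
car [ 0.4457 -0.0656 -0.2717] 32.55
car [ 0.4455 -0.0657 -0.2403] 32.13
cap (array([0.61946241, 0.16639296, 0.13956594]), np.float64(0.7868272827488738))
cap top/bottom side rows
```

```bash
cat >> h.py <<'E'
def box3(x,y,yaw,lx,ly,z0,z1):
    c,s=np.cos(yaw),np.sin(yaw)
    q=np.array([[i*lx/2,j*ly/2] for i in(-1,1) for j in(-1,1)])@np.array([[c,s],[-s,c]])+[x,y]
    return np.r_[np.c_[q,np.full(4,z0)],np.c_[q,np.full(4,z1)]]
E
python3 - <<'E'
from h import *
import pickle
D=pickle.load(open("D0.pkl","rb"))
# vblock
o={n:(b,norm(grey(D[n],b),30,55)) for n,b in{"side":(320,202,34,32),"top":(329,186,24,30)}.items()}
for n in o: print(n,np.percentile(grey(D[n],o[n][0]),[10,50,70,80,90]))
p0=at_z("top",(341,202),.03)
for yaw in(-.4,0,.4):
    print("vb",*[np.round(v,4) for v in fitsil(lambda n,b,p:down(hull(n,box3(*p,.05,.038,0,.039),b),b),o,[*p0,yaw],[.004,.004,.1])])
# tester
bs={"side":(262,75,115,115),"top":(170,150,135,90)}
ex={"side":[(262,75,115,25),(262,105,40,25)],"top":[(170,150,50,35),(215,222,30,18)]}
ob={}
for n,b in bs.items():
    w=np.ones((b[3],b[2]),np.float32)
    for e in ex[n]: w[e[1]-b[1]:e[1]-b[1]+e[3],e[0]-b[0]:e[0]-b[0]+e[2]]=0
    g=norm(grey(D[n],b),35,90 );m=(g>.5).astype(np.uint8);c,_=cv2.findContours(m,0,1);k=cv2.convexHull(max(c,key=cv2.contourArea));z=np.zeros_like(m);cv2.fillConvexPoly(z,k,1)
    z=cv2.erode(z,np.ones((7,7)));ob[n]=(b,np.where(z>0,1,g)*w);bs[n]=w
for s in(("side","top"),("side",),("top",)):
    x,f=fitsil(lambda n,b,p:down(hull(n,box3(*p,.22,.34,0,.055),b),b)*bs[n],{n:ob[n] for n in s},[.62,.25-.16+.0,0.],[.01,.01,.05])
    c,sn=np.cos(x[2]),np.sin(x[2]);T=lambda u,v:(x[:2]+[c*u-sn*v,sn*u+c*v]).round(4)
    print("tester",s,x.round(4),f.round(1),"seat",T(0,-.09),"pivot",T(-.055,.015),"gauge",T(.06,.115))
seat=T(0,-.09)
# cap: white core vs surroundings
o={n:(b,norm(grey(D[n],b),150,235)) for n,b in{"side":(314,116,18,16),"top":(256,180,15,14)}.items()}
for n in o: print(n,"\n",grey(D[n],o[n][0])[:,::2].astype(int))
E
```

```text
side [ 27.   41.5  62.   89.  106. ]
top [ 27.   29.   77.6  94.  113.1]
vb [ 0.6002 -0.0499  0.1864] 28.5344
vb [ 0.6002 -0.05    0.1886] 28.3823
vb [ 0.6006 -0.05    0.1922] 28.992
tester ('side', 'top') [ 0.6254  0.2678 -0.0207] 382.6 seat [0.6235 0.1779] pivot [0.5707 0.284 ] gauge [0.6877 0.3816]
tester ('side',) [ 0.6258  0.2766 -0.0166] 92.3 seat [0.6243 0.1866] pivot [0.5711 0.2925] gauge [0.6877 0.3906]
tester ('top',) [ 0.6248  0.264  -0.0248] 102.8 seat [0.6225 0.174 ] pivot [0.5702 0.2803] gauge [0.6876 0.3774]
side 
 [[236 237 237 235 236 237 236 234 235]
 [234 237 239 236 237 237 233 236 237]
 [232 237 237 241 244 244 237 235 234]
 [228 236 240 250 253 252 247 237 234]
 [234 236 246 253 253 253 253 243 236]
 [239 237 251 253 253 253 253 249 235]
 [238 237 252 253 253 252 253 251 235]
 [238 237 252 254 253 253 254 251 238]
 [238 235 242 255 255 254 255 232 233]
 [238 234 193 253 255 255 246 176 234]
 [238 238 139 179 221 217 155 146 237]
 [239 239 132 120 132 134 110 149 235]
 [238 239 141 113 115 113 114 153 237]
 [236 238 144 122 119 122 114 153 238]
 [238 237 143 125 123 117 116 158 237]
 [239 239 143 119 119 124 115 148 236]]
top 
 [[243 243 242 242 243 244 243 245]
 [239 239 240 243 245 228 204 238]
 [241 241 250 253 253 171  92 125]
 [243 245 253 253 253 255 108  98]
 [243 248 253 252 252 255 164  77]
 [244 253 252 252 252 254 207 102]
 [244 254 252 252 252 253 230 150]
 [238 246 253 252 252 254 215 159]
 [209 227 253 252 252 255 125 138]
 [201 197 254 253 253 255  94 129]
 [126 152 255 255 255 249 102 141]
 [ 97 145 212 255 254 104 105 205]
 [100 132 222 112 112 114 110 249]
 [ 97 112 228 136 117 113 159 248]]
```

```bash
python3 - <<'E'
from h import *
import pickle
D=pickle.load(open("D0.pkl","rb"))
o={n:(b,norm(grey(D[n],b),236,253)) for n,b in{"side":(314,116,18,13),"top":(257,181,12,11)}.items()}
m=lambda n,b,p:down(hull(n,circ(p[0],p[1],p[2] if len(p)>2 else .132,.015),b),b)
for s in(("side","top"),("side",),("top",)):
    print(s,*[np.round(v,4) for v in fitsil(m,{n:o[n] for n in s},[.62,.17],[.005,.005])])
print(*[np.round(v,4) for v in fitsil(m,o,[.62,.17,.132],[.005,.005,.005])])
# valve: lever tip & pivot, top & side visually
print("lever tip",tri((268,115),(225.5,235)),"pivot",tri((295,117),(229,209)))
for k,X in dict(bottle=(386,145),spanner=(338,150),jar=(244,273),therm=(201,281),or1=(277,144),or2=(246,249)).items(): print(k,at_z("top",X,.02).round(3))
E
```

```text
('side', 'top') [0.6224 0.172 ] 5.9895
('side',) [0.6237 0.1721] 1.1167
('top',) [0.6217 0.172 ] 3.4342
[0.6224 0.172  0.1318] 5.9554
lever tip (array([0.49324995, 0.2810122 , 0.09058681]), np.float64(1.0838625615115234)) pivot (array([0.5700795 , 0.27917815, 0.06875801]), np.float64(0.26004692647643424))
bottle [ 0.781 -0.197]
spanner [ 0.765 -0.045]
jar [0.385 0.239]
therm [0.361 0.368]
or1 [0.786 0.148]
or2 [0.456 0.235]
```

```bash
cat > plan.py <<'E'
import numpy as np,sys,pickle,os
from cell import r
from scipy.spatial.transform import Rotation as Ro
def tool(psi,out=0.):
    """tool down, y at azimuth psi deg; then turned by `out` deg about tool y (+ -> see print)"""
    p=np.radians(psi);y=np.array([np.cos(p),np.sin(p),0]);z=np.array([0,0,-1.]);x=np.cross(y,z)
    return Ro.from_matrix(np.c_[x,y,z])*Ro.from_euler('y',out,degrees=True)
def cur():
    s=r.read_state();q=s["ee_rot"];return np.array(s["ee_pos"]),Ro.from_quat([q[1],q[2],q[3],q[0]]),s
def go(p,R,N,frm=None):
    p0,R0,s=cur() if frm is None else (*frm,None)
    rel=(R0.inv()*R).as_rotvec()/N;d=Ro.from_rotvec(rel)
    A=sum(np.linalg.matrix_power(d.as_matrix(),k) for k in range(N))
    sh=np.linalg.solve(A,R0.inv().apply(np.asarray(p)-p0))
    print(N,"x",np.round(sh,4).tolist(),np.round(np.degrees(rel),2).tolist(),"maxmm",round(np.abs(sh).max()*1e3,1))
    return np.asarray(p),R
def desc():
    p,R,s=cur();m=R.as_matrix();z=m[:,2]
    print("t",round(s["clock"],2),"p",p.round(4),"yaz",round(np.degrees(np.arctan2(m[1,1],m[0,1])),2),"ytilt",round(m[2,1],4),"z",z.round(4),"q",np.round(s["qpos"],3),"w",round(s["gripper_width"],4),"ff",round(float(s["finger_force"]),1),"F",np.round(s["wrist_force"],1))
E
python3 - <<'E'
from plan import *
R=cur()[1]
f=go([.6224,.172,.24],tool(69.3),10)
go([.6224,.172,.117],tool(69.3),5,f)
E
```

```text
10 x [-0.0522, -0.0219, 0.0002] [-0.0, -0.0, 0.0] maxmm 52.2
5 x [0.0, 0.0, 0.0246] [0.0, 0.0, 0.0] maxmm 24.6
```

```bash
K='python3 -m crank'
$K '[[-0.0522,-0.0219,0,0,0,0,0.7],[-0.0522,-0.0219,0,0,0,0,0.7],[-0.0522,-0.0219,0,0,0,0,0.7],[-0.0522,-0.0219,0,0,0,0,0.7],[-0.0522,-0.0219,0,0,0,0,0.7]]'
$K '[[-0.0522,-0.0219,0,0,0,0,0.7],[-0.0522,-0.0219,0,0,0,0,0.7],[-0.0522,-0.0219,0,0,0,0,0.7],[-0.0522,-0.0219,0,0,0,0,0.7],[-0.0522,-0.0219,0,0,0,0,0.7]]'
$K '[[0,0,0,0,0,0,0.7],[0,0,0,0,0,0,0.7],[0,0,0,0,0,0,0.7],[0,0,0,0,0,0,0.7],[0,0,0,0,0,0,0.7]]'
python3 -c "
from plan import *
desc();go([.6224,.172,.117],tool(69.3),5)"
```

```text
clock: 1.52
ee_pos: [0.4186, 0.3655, 0.2418]
ee_rot: [0.0, 0.179, 0.984, 0.0]
wrist_force: [0.4, 0.1, 0.1]
gripper_width: 0.0611
finger_force: 0.0
clock: 2.15
ee_pos: [0.6242, 0.1707, 0.2417]
ee_rot: [0.0, 0.18, 0.984, 0.0]
wrist_force: [0.1, 0.4, -0.5]
gripper_width: 0.0617
finger_force: 0.0
clock: 2.78
ee_pos: [0.6224, 0.1729, 0.2418]
ee_rot: [0.0, 0.179, 0.984, -0.0]
wrist_force: [0.1, -0.1, -0.1]
gripper_width: 0.0615
finger_force: 0.0
t 2.77 p [0.6224 0.1729 0.2418] yaz 69.39 ytilt -0.0 z [ 0. -0. -1.] q [ 0.164  0.424  1.405 -0.     1.313 -1.047] w 0.0615 ff 0.0 F [ 0.1 -0.1 -0.1]
5 x [-0.0001, -0.0002, 0.025] [-0.0, 0.0, 0.02] maxmm 25.0
```

```bash
K='python3 -m crank'
$K '[[0,0,0.025,0,0,0,0.7],[0,0,0.025,0,0,0,0.7],[0,0,0.025,0,0,0,0.7],[0,0,0.025,0,0,0,0.7],[0,0,0.025,0,0,0,0.7]]'
$K '[[0,0,0,0,0,0,0.7],[0,0,0,0,0,0,0.2],[0,0,0,0,0,0,0.2],[0,0,0,0,0,0,0.2],[0,0,0,0,0,0,0.2]]' 15
python3 -c "
from plan import *
desc()"
```

```text
clock: 3.4
ee_pos: [0.6228, 0.1725, 0.116]
ee_rot: [0.0, 0.179, 0.984, -0.0]
wrist_force: [0.1, -0.4, 0.2]
gripper_width: 0.0617
finger_force: 0.0
clock: 4.03
ee_pos: [0.6234, 0.1722, 0.1175]
ee_rot: [0.001, 0.179, 0.984, 0.0]
wrist_force: [-0.5, 0.2, 3.6]
gripper_width: 0.0304
finger_force: 15.0
t 4.03 p [0.6234 0.1722 0.1175] yaz 69.33 ytilt 0.0006 z [ 1.3e-03  1.0e-04 -1.0e+00] q [ 0.163  0.547  1.53  -0.     1.063 -1.047] w 0.0304 ff 15.0 F [-0.5  0.2  3.6]
```

```bash
K='python3 -m crank'
$K '[[0,0,-0.01,0,0,0,0.2],[0,0,-0.02,0,0,0,0.2],[0,0,-0.03,0,0,0,0.2],[0,0,-0.03,0,0,0,0.2],[0,0,0,0,0,0,0.2]]'
python3 -c "
from plan import *
desc();f=go([.42,.13,.20],tool(69.3),5);go([.42,.13,.029],tool(69.3),5,f)"
```

```text
clock: 4.65
ee_pos: [0.6248, 0.1725, 0.2098]
ee_rot: [0.003, 0.179, 0.984, 0.001]
wrist_force: [0.1, -0.0, -0.1]
gripper_width: 0.0302
finger_force: 15.0
t 4.65 p [0.6248 0.1725 0.2098] yaz 69.33 ytilt 0.0028 z [ 5.7e-03  8.0e-04 -1.0e+00] q [ 0.163  0.452  1.442 -0.     1.242 -1.047] w 0.0302 ff 15.0 F [ 0.1 -0.  -0.1]
5 x [0.0353, -0.0224, 0.0018] [0.03, 0.06, 0.01] maxmm 35.3
5 x [0.0, 0.0, 0.0342] [0.0, 0.0, 0.0] maxmm 34.2
```

```bash
K='python3 -m crank'
$K '[[0.0353,-0.0224,0,0,0,0,0.2],[0.0353,-0.0224,0,0,0,0,0.2],[0.0353,-0.0224,0,0,0,0,0.2],[0.0353,-0.0224,0,0,0,0,0.2],[0.0353,-0.0224,0,0,0,0,0.2]]'
$K '[[0,0,0.035,0,0,0,0.2],[0,0,0.045,0,0,0,0.2],[0,0,0.045,0,0,0,0.2],[0,0,0.035,0,0,0,0.2],[0,0,0,0,0,0,0.2]]'
python3 -c "
from plan import *
desc()"
```

```text
clock: 5.28
ee_pos: [0.4161, 0.1293, 0.2057]
ee_rot: [-0.001, 0.179, 0.984, -0.0]
wrist_force: [-0.1, 0.2, -0.1]
gripper_width: 0.0305
finger_force: 15.0
clock: 5.9
ee_pos: [0.4153, 0.1292, 0.0444]
ee_rot: [-0.003, 0.179, 0.984, -0.001]
wrist_force: [0.3, 0.7, 0.1]
gripper_width: 0.0305
finger_force: 15.0
t 5.9 p [0.4153 0.1292 0.0444] yaz 69.32 ytilt -0.0034 z [-0.0069 -0.0011 -1.    ] q [ 0.143  0.438  2.054 -0.     0.656 -1.067] w 0.0305 ff 15.0 F [0.3 0.7 0.1]
```

```bash
K='python3 -m crank'
$K '[[0,0,0.008,0,0,0,0.2],[0,0,0.007,0,0,0,0.2],[0,0,0,0,0,0,0.2],[0,0,0,0,0,0,0.6],[0,0,0,0,0,0,0.6]]'
$K '[[0,0,0,0,0,0,0.6],[0,0,-0.03,0,0,0,0.6],[0,0,-0.06,0,0,0,0.6],[0,0,-0.06,0,0,0,0.6],[0,0,-0.06,0,0,0,0.6]]'
python3 - <<'E'
from plan import *
desc()
from h import *
d=[((0.2115,0.5608,.2409),(1.0949,.3594,1.5113)),((.6224,.1729,.2418),(.164,.424,1.405)),((.6234,.1722,.1175),(.163,.547,1.530)),((.4153,.1292,.0444),(.143,.438,2.054)),((.6248,.1725,.2098),(.163,.452,1.442))]
p,R,s=cur();d.append((p,s["qpos"][:3]))
A=[];b=[]
for p,q in d:
    rr=np.hypot(p[0],p[1]);lat=rr*np.sin(np.arctan2(p[1],p[0])-q[0]);s2=q[1]+q[2];print(round(lat,4))
    A+=[[1,0,np.sin(q[1]),np.sin(s2),np.cos(s2)],[0,1,np.cos(q[1]),np.cos(s2),-np.sin(s2)]];b+=[np.sqrt(rr**2-lat**2),p[2]]
x=np.linalg.lstsq(np.array(A),np.array(b),rcond=None);print(x[0].round(4),x[1])
for n in C: cv2.imwrite(f"pics/{n}2.png",r.get_image(n)[:,:,::-1])
im=cv2.imread("pics/side2.png");cv2.imwrite("pics/s2.png",cv2.resize(im[70:270,200:440],None,fx=3,fy=3,interpolation=cv2.INTER_CUBIC))
E
```

```text
clock: 6.52
ee_pos: [0.4185, 0.1297, 0.032]
ee_rot: [0.0, 0.179, 0.984, 0.0]
wrist_force: [-0.1, 0.9, 0.3]
gripper_width: 0.0469
finger_force: 0.0
clock: 7.15
ee_pos: [0.4177, 0.1296, 0.2438]
ee_rot: [0.0, 0.179, 0.984, 0.0]
wrist_force: [1.3, -0.1, -0.0]
gripper_width: 0.0529
finger_force: 0.0
t 7.15 p [0.4177 0.1296 0.2438] yaz 69.33 ytilt 0.0 z [ 2.e-04 -0.e+00 -1.e+00] q [ 0.143  0.119  1.838 -0.     1.185 -1.067] w 0.0529 ff 0.0 F [ 1.3 -0.1 -0. ]
0.0689
0.069
0.0688
0.0687
0.0688
0.0689
[-0.0018 -0.0932  0.6135  0.4365  0.1164] [4.51624714e-06]
```

View pics/s2.png

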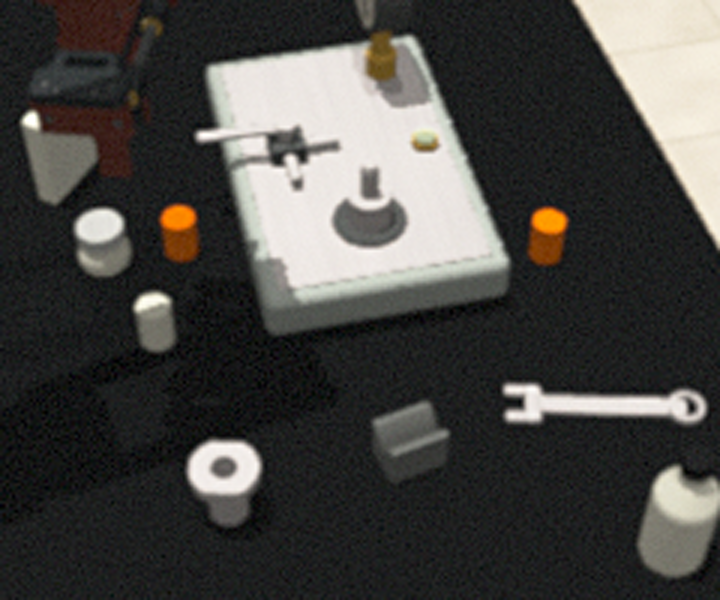

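```bash
python3 - <<'E'
from plan import *
go([.58,-.10,.25],tool(74.5,70),10)
E
```

```text
10 x [-0.0202, -0.0169, -0.0124] [0.34, 7.06, -0.43] maxmm 20.2
```

```bash
K='python3 -m crank'
for i in 1 2; do $K '[[-0.0202,-0.0169,-0.0124,0.34,7.06,-0.43,0.9],[-0.0202,-0.0169,-0.0124,0.34,7.06,-0.43,0.9],[-0.0202,-0.0169,-0.0124,0.34,7.06,-0.43,0.9],[-0.0202,-0.0169,-0.0124,0.34,7.06,-0.43,0.9],[-0.0202,-0.0169,-0.0124,0.34,7.06,-0.43,0.9]]' | head -2; done
$K '[[0,0,0,0,0,0,0.9],[0,0,0,0,0,0,0.9],[0,0,0,0,0,0,0.9],[0,0,0,0,0,0,0.9],[0,0,0,0,0,0,0.9]]' | head -2
python3 - <<'E'
from plan import *
desc()
p,R,s=cur();q=s["qpos"];s2=q[1]+q[2];x=[-0.0018,-0.0932,0.6135,0.4365,0.1164]
z=R.apply([0,0,1]);out=np.array([np.cos(q[0]),np.sin(q[0])])
# tcp = W + L6*d ; down-fit z const = d1-L6
Wr=x[0]+x[2]*np.sin(q[1])+x[3]*np.sin(s2)+x[4]*np.cos(s2); Wz=x[1]+x[2]*np.cos(q[1])+x[3]*np.cos(s2)-x[4]*np.sin(s2)
dr=z[:2]@out;rad=p[:2]@out
print("L6 from r",(rad-Wr)/dr,"from z",(p[2]-Wz)/(1+z[2]),"sum",s2+q[4])
E
```

```text
clock: 7.88
ee_pos: [0.4952, 0.0119, 0.2771]
clock: 8.5
ee_pos: [0.5763, -0.1018, 0.2413]
clock: 9.12
ee_pos: [0.5759, -0.1007, 0.2443]
t 9.12 p [ 0.5759 -0.1007  0.2443] yaz 74.49 ytilt -0.0048 z [-0.9087  0.2505 -0.3338] q [-0.283  1.041  0.766 -0.024  2.565 -1.591] w 0.0789 ff 0.0 F [ 0.   0.2 -0.3]
L6 from r 0.3645819935198868 from z 0.36369989143151343 sum 4.371880574060955
```

```bash
cat >> plan.py <<'E'
from scipy.optimize import least_squares
LO=np.array([-2.97,-1.01,.21,-.96,.2,-2.98]);HI=np.array([2.97,2.36,2.38,4.11,2.71,2.98])
def fk(q):
    s=q[1]+q[2];R=Ro.from_euler('z',q[0])*Ro.from_euler('y',s)*Ro.from_euler('z',q[3])*Ro.from_euler('y',q[4])*Ro.from_euler('z',q[5]+np.pi/2)
    W=np.array([-.0018+.6135*np.sin(q[1])+.4365*np.sin(s)+.1164*np.cos(s),.069,.2708+.6135*np.cos(q[1])+.4365*np.cos(s)-.1164*np.sin(s)])
    return Ro.from_euler('z',q[0]).apply(W)+.364*R.apply([0,0,1]),R
def ik(p,R,q0=None):
    q0=np.clip(cur()[2]["qpos"] if q0 is None else q0,LO+.01,HI-.01)
    f=lambda q:np.r_[(fk(q)[0]-p)*5,(R.inv()*fk(q)[1]).as_rotvec()]
    s=least_squares(f,q0,bounds=(LO,HI));return s.x,np.abs(s.fun).max()
def show(n,p,R,q0=None):
    q,e=ik(np.asarray(p,float),R,q0);print(n,q.round(2),"err",round(e,4));return q
E
python3 - <<'E'
from plan import *
q=cur()[2]["qpos"];p,R=fk(q);print(p,(R.inv()*cur()[1]).magnitude())
car=np.array([.4455,-.0655,.054]);vb=np.array([.6002,-.05,.0466]);va=10.8
u=np.array([np.cos(np.radians(va)),np.sin(np.radians(va)),0])
cv=vb-u*(.025+.006+.0015)   # collar inward of V
for e1 in(15,20,30,40):
    q1=show(f"grasp1 e1={e1}",car,tool(74.5,90-e1),q)
    show("   V place out",cv+[0,0,.03],tool(va+90,-e1),q1)
for e2 in(30,45,60):
    q2=show(f"regrasp e2={e2}",cv,tool(va+90,e2),q);
    for az in(0,-45,-90,90,180):   # tool pointing azimuth 'in' dir = psi+90
        q3=show(f"   final az{az}",[.6225,.172,.097],tool(az-90,90-e2),q2);
cvo=vb+u*(.025+.006+.0015)
for e2 in(0,15,25): show(f"regrasp outV e2={e2}",cvo,tool(va+90,-e2),[0,.5,1.5,0,1.2,-1.5]); show("  fin90",[.6225,.172,.097],tool(0,90-e2),[0,.5,1.5,1.,1.2,-1.5])
E
```

```text
[ 0.57639966 -0.10077997  0.24445944] 2.443682985539587e-16
grasp1 e1=15 [-0.29  1.14  1.18 -0.02  2.14 -1.59] err 0.0
   V place out [-0.3   0.44  1.94  0.24  0.54 -2.25] err 0.0
grasp1 e1=20 [-0.29  1.09  1.22 -0.02  2.06 -1.58] err 0.0
   V place out [-0.33  0.43  2.01  0.42  0.43 -2.45] err 0.0
grasp1 e1=30 [-0.29  0.98  1.31 -0.02  1.9  -1.58] err 0.0
   V place out [-0.37  0.43  2.11  0.93  0.3  -2.98] err 0.0448
grasp1 e1=40 [-0.29  0.88  1.41 -0.01  1.73 -1.58] err 0.0
   V place out [-0.36  0.42  2.11  0.97  0.28 -2.98] err 0.1978
regrasp e2=30 [-0.12  0.8   1.34 -0.15  1.5  -1.83] err 0.0
   final az0 [ 0.43  0.49  1.89 -0.96  0.52 -2.98] err 0.4257
   final az-45 [ 0.59  0.71  1.63 -0.96  1.11 -2.65] err 0.2351
   final az-90 [ 0.58  0.95  1.23 -0.82  1.67 -2.33] err 0.0
   final az90 [-0.33  0.82  1.63  0.99  1.37 -0.91] err 0.0
   final az180 [ 0.11  1.17  0.68  0.13  2.33 -1.43] err 0.0
regrasp e2=45 [-0.09  0.96  1.14 -0.2   1.8  -1.82] err 0.0
   final az0 [ 0.43  0.5   1.9  -0.96  0.5  -2.98] err 0.415
   final az-45 [ 0.53  0.63  1.73 -0.96  0.91 -2.71] err 0.0733
 
[... 204 characters left out ...]
.11  0.96 -0.26  2.08 -1.84] err 0.0
   final az0 [ 0.42  0.51  1.92 -0.96  0.47 -2.98] err 0.4417
   final az-45 [ 0.43  0.56  1.74 -0.73  0.78 -2.98] err 0.0041
   final az-90 [ 0.42  0.71  1.4  -0.49  1.3  -2.52] err 0.0
   final az90 [-0.13  0.61  1.63  0.6   1.06 -0.47] err 0.0
   final az180 [ 0.13  0.84  1.1   0.06  1.72 -1.45] err 0.0
regrasp outV e2=0 [-0.18  0.62  1.61 -0.    0.91 -1.94] err 0.0
  fin90 [-0.41  1.12  1.54  1.21  1.75 -1.13] err 0.0
regrasp outV e2=15 [-0.24  0.55  1.82  0.21  0.54 -2.17] err 0.0
  fin90 [-0.39  0.96  1.6   1.11  1.55 -1.04] err 0.0
regrasp outV e2=25 [-0.29  0.54  1.96  0.68  0.31 -2.67] err 0.0
  fin90 [-0.36  0.87  1.62  1.03  1.43 -0.96] err 0.0
```

```bash
python3 - <<'E'
from plan import *
q=cur()[2]["qpos"];va=10.8
car=np.array([.4455,-.0655,.054]);vb=np.array([.6002,-.05,.0466]);u=np.array([np.cos(np.radians(va)),np.sin(np.radians(va)),0]);cvo=vb+u*.0325
G=tool(74.5,50);d=G.apply([0,0,1])
pre=car-.1*d;show("pre",pre,G,q);qg=show("grasp",car,G,q);show("lift",car+[0,0,.17],G,qg)
V=tool(va-90,-40);qv=show("vplace",cvo,V,[.0,.9,1.2,0,1.7,1.3]);show("vabove",cvo+[0,0,.1],V,qv)
for e2 in(15,20):
    qr=show("regrasp",cvo,tool(va-90,e2),[-.2,.55,1.8,.2,.5,1.]);show("  above",cvo+[0,0,.1],tool(va-90,e2),qr)
    qf=show("final",[.6225,.172,.097],tool(180,e2-90),[-.39,.96,1.6,1.1,1.55,2.1]);show("  above",[.6225,.172,.18],tool(180,e2-90),qf)
f=go(pre+[0,0,.06],G,5);f=go(pre,G,5,f);go(car,G,5,f)
E
```

```text
pre [-0.29  0.88  1.18 -0.01  1.95 -1.59] err 0.0
grasp [-0.29  0.88  1.41 -0.01  1.73 -1.58] err 0.0
lift [-0.29  0.67  1.34 -0.02  2.   -1.59] err 0.0
vplace [-0.08  0.98  1.01 -0.18  1.82  1.32] err 0.0
vabove [-0.08  0.88  0.97 -0.19  1.96  1.29] err 0.0
regrasp [-0.24  0.55  1.82  0.21  0.54  0.97] err 0.0
  above [-0.24  0.4   1.75  0.16  0.76  1.04] err 0.0
final [-0.39  0.96  1.6   1.11  1.55  2.1 ] err 0.0
  above [-0.39  0.83  1.61  1.11  1.61  2.21] err 0.0
regrasp [-0.27  0.54  1.89  0.38  0.42  0.79] err 0.0
  above [-0.27  0.38  1.82  0.25  0.64  0.93] err 0.0
final [-0.37  0.91  1.61  1.07  1.49  2.14] err 0.0
  above [-0.37  0.79  1.61  1.07  1.55  2.25] err 0.0
5 x [-0.0063, -0.0001, 0.0166] [-0.03, -4.1, -0.05] maxmm 16.6
5 x [-0.0092, 0.0, 0.0077] [0.0, 0.0, 0.0] maxmm 9.2
5 x [0.0, -0.0, 0.02] [0.0, 0.0, 0.0] maxmm 20.0
```

```bash
K='python3 -m crank'
$K '[[-0.0063,0,0.0166,0,-4.1,0,0.9],[-0.0063,0,0.0166,0,-4.1,0,0.9],[-0.0063,0,0.0166,0,-4.1,0,0.9],[-0.0063,0,0.0166,0,-4.1,0,0.9],[-0.0063,0,0.0166,0,-4.1,0,0.9]]' | head -2
$K '[[-0.0092,0,0.0077,0,0,0,0.9],[-0.0092,0,0.0077,0,0,0,0.9],[-0.0092,0,0.0077,0,0,0,0.9],[-0.0092,0,0.0077,0,0,0,0.9],[-0.0092,0,0.0077,0,0,0,0.9]]' |head -2
$K '[[0,0,0,0,0,0,0.9],[0,0,0,0,0,0,0.9],[0,0,0,0,0,0,0.9],[0,0,0,0,0,0,0.9],[0,0,0,0,0,0,0.9]]' | head -2
python3 - <<'E'
from plan import *
import cv2
desc();go([.4455,-.0655,.054],tool(74.5,50),5)
im=r.get_image("side")[:,:,::-1];cv2.imwrite("pics/s3.png",cv2.resize(im[150:290,200:400],None,fx=3.5,fy=3.5,interpolation=cv2.INTER_CUBIC))
E
```

```text
clock: 9.75
ee_pos: [0.519, -0.0854, 0.177]
clock: 10.38
ee_pos: [0.519, -0.0859, 0.1154]
clock: 11.0
ee_pos: [0.5191, -0.0859, 0.1169]
t 11.0 p [ 0.5191 -0.0859  0.1169] yaz 74.46 ytilt -0.0048 z [-0.7403  0.2026 -0.641 ] q [-0.285  0.884  1.183 -0.015  1.95  -1.582] w 0.0789 ff 0.0 F [ 0.3  0.  -0.3]
5 x [0.0001, 0.0, 0.0198] [-0.03, -0.03, -0.05] maxmm 19.8
```

View pics/s3.png

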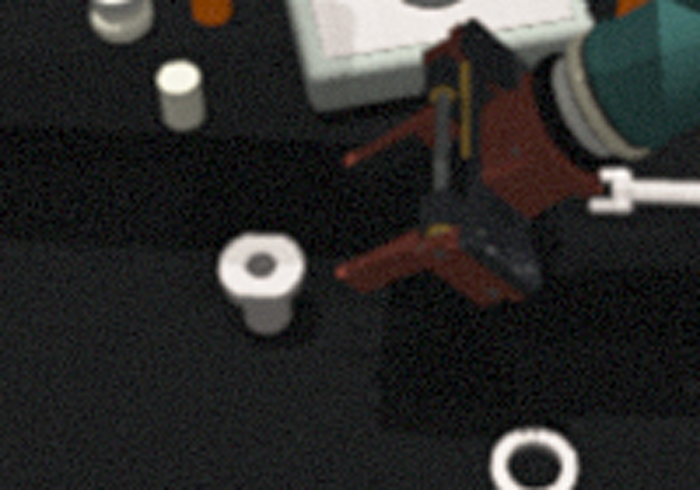

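```bash
K='python3 -m crank'
$K '[[0,0,0.02,0,0,0,0.9],[0,0,0.02,0,0,0,0.9],[0,0,0.02,0,0,0,0.9],[0,0,0.02,0,0,0,0.9],[0,0,0.0185,0,0,0,0.9]]' | head -2
$K '[[0,0,0,0,0,0,0.9],[0,0,0,0,0,0,0.5],[0,0,0,0,0,0,0.5],[0,0,0,0,0,0,0.3],[0,0,0,0,0,0,0.3]]' 40
python3 - <<'E'
from plan import *
desc()
E
```

```text
clock: 11.68
ee_pos: [0.4456, -0.0658, 0.0533]
clock: 12.3
ee_pos: [0.4463, -0.0662, 0.0538]
ee_rot: [-0.42, 0.123, 0.897, 0.055]
wrist_force: [0.3, -0.5, 1.7]
gripper_width: 0.0474
finger_force: 39.9
t 12.3 p [ 0.4463 -0.0662  0.0538] yaz 74.47 ytilt -0.0051 z [-0.7404  0.2023 -0.6411] q [-0.288  0.881  1.406 -0.016  1.729 -1.58 ] w 0.0474 ff 39.9 F [ 0.3 -0.5  1.7]
```

```bash
K='python3 -m crank'
python3 - <<'E'
from plan import *
p,R,s=cur();va=10.8
u=np.array([np.cos(np.radians(va)),np.sin(np.radians(va)),0]);cvo=np.array([.6002,-.05,.0466])+u*.034
f=go(p+[0,0,.15],R,5)
P,Rv=go(cvo+[0,0,.14],tool(va-90,-40),20,f)
# path check
d=Ro.from_rotvec((R.inv()*Rv).as_rotvec()/20)
E
```

```text
5 x [0.023, -0.0002, -0.0192] [0.0, 0.0, 0.0] maxmm 23.0
20 x [0.0018, 0.0111, -0.0042] [-0.71, -1.3, 7.93] maxmm 11.1
```

```bash
K='python3 -m crank'
$K '[[0.023,-0.0002,-0.0192,0,0,0,0.3],[0.023,-0.0002,-0.0192,0,0,0,0.3],[0.023,-0.0002,-0.0192,0,0,0,0.3],[0.023,-0.0002,-0.0192,0,0,0,0.3],[0.023,-0.0002,-0.0192,0,0,0,0.3]]' | tail -3
for i in 1 2 3 4; do $K '[[0.0018,0.0111,-0.0042,-0.71,-1.3,7.93,0.3],[0.0018,0.0111,-0.0042,-0.71,-1.3,7.93,0.3],[0.0018,0.0111,-0.0042,-0.71,-1.3,7.93,0.3],[0.0018,0.0111,-0.0042,-0.71,-1.3,7.93,0.3],[0.0018,0.0111,-0.0042,-0.71,-1.3,7.93,0.3]]' | grep -E "pos|width"; done
$K '[[0,0,0,0,0,0,0.3],[0,0,0,0,0,0,0.3],[0,0,0,0,0,0,0.3],[0,0,0,0,0,0,0.3],[0,0,0,0,0,0,0.3]]' | tail -3
python3 - <<'E'
from plan import *
import cv2
desc();va=10.8
u=np.array([np.cos(np.radians(va)),np.sin(np.radians(va)),0]);cvo=np.array([.6002,-.05,.0466])+u*.034
print(cvo);f=go(cvo+[0,0,.03],tool(va-90,-40),5);go(cvo+[0,0,.003],tool(va-90,-40),5,f)
im=r.get_image("side")[:,:,::-1];a=im[80:280,240:480]
cv2.imwrite("pics/s4.png",cv2.resize(a,None,fx=3,fy=3,interpolation=cv2.INTER_CUBIC))
E
```

```text
wrist_force: [0.6, -0.0, -4.1]
gripper_width: 0.0477
finger_force: 39.9
ee_pos: [0.4809, -0.0189, 0.2128]
gripper_width: 0.0477
ee_pos: [0.5337, 0.0057, 0.203]
gripper_width: 0.0479
ee_pos: [0.59, -0.004, 0.1879]
gripper_width: 0.0478
ee_pos: [0.6335, -0.0441, 0.1849]
gripper_width: 0.048
wrist_force: [-0.1, 0.5, -4.0]
gripper_width: 0.0477
finger_force: 39.9
t 16.05 p [ 0.6332 -0.044   0.1862] yaz -79.27 ytilt -0.0005 z [-0.6313 -0.1192 -0.7663] q [-0.081  0.854  0.937 -0.19   2.023  1.279] w 0.0477 ff 39.9 F [-0.1  0.5 -4. ]
[ 0.63359777 -0.04362904  0.0466    ]
5 x [0.0142, -0.0001, 0.0167] [-0.01, -0.01, -0.01] maxmm 16.7
5 x [0.0035, -0.0, 0.0041] [0.0, 0.0, 0.0] maxmm 4.1
```

View pics/s4.png

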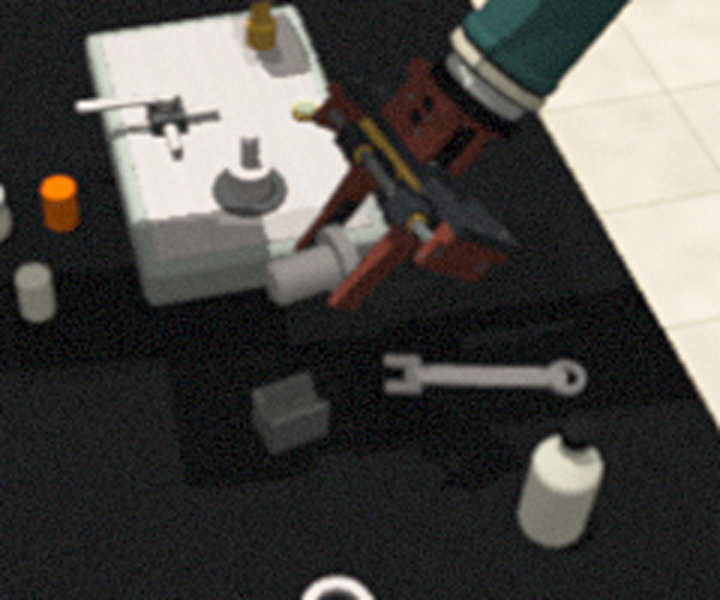

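```bash
K='python3 -m crank'
$K '[[0.0142,0,0.0167,0,0,0,0.3],[0.0142,0,0.0167,0,0,0,0.3],[0.0142,0,0.0167,0,0,0,0.3],[0.0142,0,0.0167,0,0,0,0.3],[0.0142,0,0.0167,0,0,0,0.3]]' | grep -E "pos|force"
$K '[[0.0046,0,0.0055,0,0,0,0.3],[0.0046,0,0.0055,0,0,0,0.3],[0.0046,0,0.0055,0,0,0,0.3],[0.0019,0,0.0023,0,0,0,0.3],[0,0,0,0,0,0,0.3]]' | grep -E "pos|force"
python3 -c "
from plan import *
desc()"
```

```text
ee_pos: [0.6338, -0.0439, 0.0744]
wrist_force: [0.6, -0.1, -4.1]
finger_force: 39.9
ee_pos: [0.634, -0.0439, 0.052]
wrist_force: [1.6, 0.2, -4.3]
finger_force: 39.9
t 17.35 p [ 0.634  -0.0439  0.052 ] yaz -79.29 ytilt -0.0002 z [-0.6314 -0.1192 -0.7663] q [-0.081  0.981  1.003 -0.177  1.834  1.317] w 0.0479 ff 39.9 F [ 1.6  0.2 -4.3]
```

Not yet in contact; lower in small steps.

```bash
K='python3 -m crank'
$K '[[0.0013,0,0.0015,0,0,0,0.3],[0,0,0,0,0,0,0.3],[0.0013,0,0.0015,0,0,0,0.3],[0,0,0,0,0,0,0.3],[0,0,0,0,0,0,0.3]]' | grep -E "pos|force"
$K '[[0.0006,0,0.0008,0,0,0,0.3],[0,0,0,0,0,0,0.3],[0,0,0,0,0,0,0.3],[0,0,0,0,0,0,0.3],[0,0,0,0,0,0,0.3]]' | grep -E "pos|force"
```

```text
ee_pos: [0.6342, -0.0439, 0.0485]
wrist_force: [1.1, 1.5, 0.1]
finger_force: 39.9
ee_pos: [0.6342, -0.0438, 0.0483]
wrist_force: [2.0, 1.7, 5.3]
finger_force: 39.9
```

```bash
K='python3 -m crank'
$K '[[0,0,0,0,0,0,0.9],[0,0,0,0,0,0,0.9],[0,0,0,0,0,0,0.9],[0,0,0,0,0,0,0.9],[0,0,0,0,0,0,0.9]]' | grep -E "pos|force|width"
$K '[[0,0,-0.02,0,0,0,0.9],[0,0,-0.03,0,0,0,0.9],[0,0,-0.04,0,0,0,0.9],[0,0,-0.04,0,0,0,0.9],[0,0,-0.03,0,0,0,0.9]]' | grep -E "pos|force|width"
python3 - <<'E'
from plan import *
import cv2
desc();va=10.8;e2=18
u=np.array([np.cos(np.radians(va)),np.sin(np.radians(va)),0]);cvo=np.array([.6342,-.0438,.0475])
Rg=tool(va-90,e2);d=Rg.apply([0,0,1])
f=go(cvo+[0,0,.13],Rg,10);f=go(cvo-.06*d,Rg,5,f);go(cvo,Rg,5,f)
show("above",cvo+[0,0,.13],Rg,[-.2,.4,1.7,.2,.7,1.]);show("g",cvo,Rg,[-.2,.5,1.7,.2,.5,1.])
im=r.get_image("side")[:,:,::-1];a=im[110:270,260:480]
cv2.imwrite("pics/s5.png",cv2.resize(a,None,fx=3.3,fy=3.3,interpolation=cv2.INTER_CUBIC))
E
```

```text
ee_pos: [0.6339, -0.044, 0.0468]
wrist_force: [0.4, -1.0, -0.9]
gripper_width: 0.079
finger_force: 0.0
ee_pos: [0.736, -0.0247, 0.1711]
wrist_force: [0.4, -0.8, 0.2]
gripper_width: 0.079
finger_force: 0.0
t 19.85 p [ 0.736  -0.0247  0.1711] yaz -79.29 ytilt 0.0001 z [-0.6303 -0.1193 -0.7671] q [-0.052  1.052  0.538 -0.193  2.225  1.268] w 0.079 ff 0.0 F [ 0.4 -0.8  0.2]
10 x [-0.0107, -0.0, 0.0019] [-0.0, 5.79, -0.01] maxmm 10.7
5 x [-0.008, -0.0, 0.0127] [0.0, 0.0, 0.0] maxmm 12.7
5 x [0.0, 0.0, 0.012] [0.0, 0.0, 0.0] maxmm 12.0
above [-0.25  0.35  1.76  0.19  0.76  1.01] err 0.0
g [-0.25  0.55  1.86  0.3   0.47  0.88] err 0.0
```

View pics/s5.png

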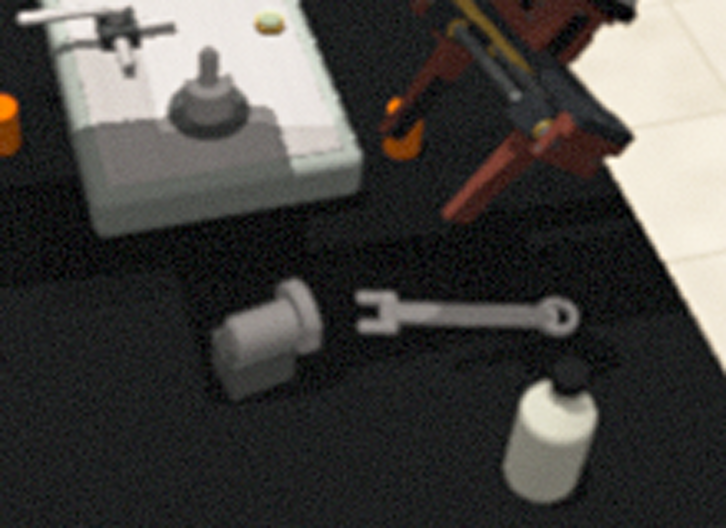

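```bash
K='python3 -m crank'
for i in 1 2; do $K '[[-0.0107,0,0.0019,0,5.79,0,0.9],[-0.0107,0,0.0019,0,5.79,0,0.9],[-0.0107,0,0.0019,0,5.79,0,0.9],[-0.0107,0,0.0019,0,5.79,0,0.9],[-0.0107,0,0.0019,0,5.79,0,0.9]]' | grep pos; done
$K '[[0,0,0,0,0,0,0.9],[0,0,0,0,0,0,0.9],[0,0,0,0,0,0,0.9],[-0.008,0,0.0127,0,0,0,0.9],[-0.008,0,0.0127,0,0,0,0.9]]' | grep pos
$K '[[-0.008,0,0.0127,0,0,0,0.9],[-0.008,0,0.0127,0,0,0,0.9],[-0.008,0,0.0127,0,0,0,0.9],[0,0,0,0,0,0,0.9],[0,0,0,0,0,0,0.9]]' | grep pos
python3 - <<'E'
from plan import *
desc();go([.6340,-.0439,.0468],tool(-79.2,18),5)
E
```

```text
ee_pos: [0.6839, -0.0344, 0.1864]
ee_pos: [0.6315, -0.0442, 0.1765]
ee_pos: [0.6256, -0.0454, 0.1462]
ee_pos: [0.6151, -0.0477, 0.104]
t 22.4 p [ 0.6151 -0.0477  0.104 ] yaz -79.3 ytilt -0.0001 z [ 0.3026  0.0573 -0.9514] q [-0.27   0.433  1.866  0.253  0.574  0.92 ] w 0.0789 ff 0.0 F [ 0.9 -0.7  0.2]
5 x [0.0001, -0.0, 0.0121] [0.01, 0.01, -0.02] maxmm 12.1
```

```bash
K='python3 -m crank'
$K '[[0,0,0.0121,0,0,0,0.9],[0,0,0.0121,0,0,0,0.9],[0,0,0.0121,0,0,0,0.9],[0,0,0.0121,0,0,0,0.9],[0,0,0.0121,0,0,0,0.9]]' | grep -E "pos|force"
$K '[[0,0,0,0,0,0,0.9],[0,0,0,0,0,0,0.5],[0,0,0,0,0,0,0.5],[0,0,0,0,0,0,0.3],[0,0,0,0,0,0,0.3]]' 45
python3 - <<'E'
from plan import *
desc()
p,R,s=cur();z=R.as_matrix()[:,2]
e2=np.degrees(np.arcsin(np.hypot(*z[:2])));print(e2)
f=go(p+[0,0,.16],R,8)
Rf=tool(180,-(90-e2))
f=go([.6225,.172,.20],Rf,15,f);show("fin",[.6225,.172,.2],Rf,[-.39,.8,1.6,1.1,1.55,2.2])
E
```

```text
ee_pos: [0.6331, -0.044, 0.0452]
wrist_force: [0.4, -0.4, 0.6]
finger_force: 0.0
clock: 23.65
ee_pos: [0.6331, -0.0441, 0.0467]
ee_rot: [-0.015, 0.983, 0.092, 0.155]
wrist_force: [-0.6, 0.6, 1.8]
gripper_width: 0.0477
finger_force: 45.0
t 23.65 p [ 0.6331 -0.0441  0.0467] yaz -79.29 ytilt -0.0002 z [ 0.3027  0.0574 -0.9514] q [-0.254  0.545  1.865  0.298  0.464  0.88 ] w 0.0477 ff 45.0 F [-0.6  0.6  1.8]
17.94206483228128
8 x [0.0062, -0.0, -0.019] [0.0, 0.0, 0.0] maxmm 19.0
15 x [-0.0087, -0.0117, 0.0081] [3.31, -4.26, 6.47] maxmm 11.7
fin [-0.38  0.77  1.61  1.08  1.59  2.26] err 0.0
```

```bash
K='python3 -m crank'
$K '[[0.0062,0,-0.019,0,0,0,0.3],[0.0062,0,-0.019,0,0,0,0.3],[0.0062,0,-0.019,0,0,0,0.3],[0.0062,0,-0.019,0,0,0,0.3],[0.0062,0,-0.019,0,0,0,0.3]]' | grep -E "force|width"
$K '[[0.0062,0,-0.019,0,0,0,0.3],[0.0062,0,-0.019,0,0,0,0.3],[0.0062,0,-0.019,0,0,0,0.3],[0,0,0,0,0,0,0.3],[0,0,0,0,0,0,0.3]]' | grep -E "force|width"
python3 - <<'E'
from plan import *
desc();p,R,s=cur()
Rf=tool(180,-(90-17.94));sh=np.array([-0.0087,-0.0117,0.0081]);rv=np.radians([3.31,-4.26,6.47])
go([.6225,.172,.20],Rf,15)
q=s["qpos"]
for k in range(15):
    p=p+R.apply(sh);R=R*Ro.from_rotvec(rv);q2,e=ik(p,R,q);print(p.round(3),R.apply([0,0,1]).round(2),q2.round(2),round(e,4),"dq",np.abs(q2-q).max().round(2));q=q2
E
```

```text
wrist_force: [-0.4, 0.1, -5.1]
gripper_width: 0.0477
finger_force: 45.0
wrist_force: [-0.3, 0.9, -4.0]
gripper_width: 0.0481
finger_force: 45.0
t 24.9 p [ 0.6323 -0.0439  0.2048] yaz -79.28 ytilt -0.0012 z [ 0.2998  0.0579 -0.9522] q [-0.254  0.314  1.731  0.18   0.823  1.025] w 0.0481 ff 45.0 F [-0.3  0.9 -4. ]
15 x [-0.0087, -0.0118, 0.008] [3.31, -4.25, 6.47] maxmm 11.8
[ 0.624 -0.033  0.194] [ 0.22  0.11 -0.97] [-0.26  0.35  1.69  0.2   0.92  1.12] 0.0 dq 0.1
[ 0.617 -0.022  0.186] [ 0.15  0.16 -0.98] [-0.26  0.38  1.65  0.23  1.02  1.21] 0.0 dq 0.1
[ 0.609 -0.008  0.178] [ 0.07  0.22 -0.97] [-0.27  0.42  1.62  0.27  1.11  1.3 ] 0.0 dq 0.09
[0.603 0.006 0.173] [ 0.01  0.29 -0.96] [-0.28  0.45  1.59  0.31  1.19  1.39] 0.0 dq 0.08
[0.597 0.021 0.169] [-0.04  0.36 -0.93] [-0.29  0.49  1.56  0.36  1.27  1.47] 0.0 dq 0.08
[0.592 0.037 0.167] [-0.09  0.44 -0.89] [-0.3   0.52  1.54  0.41  1.33  1.55] 0.0 dq 0.08
[0.589 0.053 0.166] [-0.13  0.51 -0.85] [-0.31  0.56  1.53  0.47  1.39  1.64] 0.0 dq 0.08
[0.587 0.07  0.167] [-0.15  0.58 -0.8 ] [-0.32  0.59  1.52  0.54  1.44  1.72] 0.0 dq 0.08
[0.587 0.086 0.169] [-0.16  0.66 -0.74] [-0.34  0.62  1.52  0.6   1.49  1.8 ] 0.0 dq 0.08
[0.588 0.102 0.172] [-0.17  0.72 -0.67] [-0.35  0.65  1.52  0.67  1.52  1.88] 0.0 dq 0.08
[0.591 0.118 0.176] [-0.15  0.78 -0.6 ] [-0.36  0.68  1.53  0.75  1.55  1.96] 0.0 dq 0.08
[0.596 0.133 0.181] [-0.13  0.84 -0.53] [-0.36  0.71  1.54  0.83  1.57  2.04] 0.0 dq 0.08
[0.603 0.148 0.186] [-0.1   0.89 -0.45] [-0.37  0.73  1.56  0.91  1.58  2.12] 0.0 dq 0.08
[0.612 0.161 0.192] [-0.05  0.92 -0.38] [-0.38  0.76  1.58  1.    1.59  2.19] 0.0 dq 0.09
[0.622 0.172 0.198] [-0.    0.95 -0.31] [-0.38  0.78  1.61  1.08  1.59  2.26] 0.0 dq 0.09
```

```bash
K='python3 -m crank'
for i in 1 2 3; do $K '[[-0.0087,-0.0118,0.008,3.31,-4.25,6.47,0.3],[-0.0087,-0.0118,0.008,3.31,-4.25,6.47,0.3],[-0.0087,-0.0118,0.008,3.31,-4.25,6.47,0.3],[-0.0087,-0.0118,0.008,3.31,-4.25,6.47,0.3],[-0.0087,-0.0118,0.008,3.31,-4.25,6.47,0.3]]' | grep -E "pos|width"; done
$K '[[0,0,0,0,0,0,0.3],[0,0,0,0,0,0,0.3],[0,0,0,0,0,0,0.3],[0,0,0,0,0,0,0.3],[0,0,0,0,0,0,0.3]]' | grep -E "pos|force"
python3 - <<'E'
from plan import *
import cv2
desc()
A=r.get_image("side");B=r.get_image("top");np.savez("im6.npz",side=A,top=B)
a=cv2.resize(A[60:180,260:390,::-1],None,fx=4,fy=4,interpolation=cv2.INTER_CUBIC);b=cv2.resize(B[140:260,210:275,::-1],None,fx=4,fy=4,interpolation=cv2.INTER_CUBIC)
cv2.imwrite("pics/s6.png",np.hstack([a,b]))
E
```

```text
ee_pos: [0.5974, 0.0214, 0.1691]
gripper_width: 0.0479
ee_pos: [0.5896, 0.1028, 0.1724]
gripper_width: 0.0475
ee_pos: [0.6242, 0.1724, 0.1989]
gripper_width: 0.0477
ee_pos: [0.6238, 0.1724, 0.2012]
wrist_force: [-0.9, -0.0, -4.3]
finger_force: 45.0
t 27.4 p [0.6238 0.1724 0.2012] yaz 180.0 ytilt -0.0026 z [ 8.000e-04  9.510e-01 -3.091e-01] q [-0.376  0.771  1.611  1.086  1.587  2.264] w 0.0479 ff 45.0 F [-0.9 -0.  -4.3]
```

View pics/s6.png

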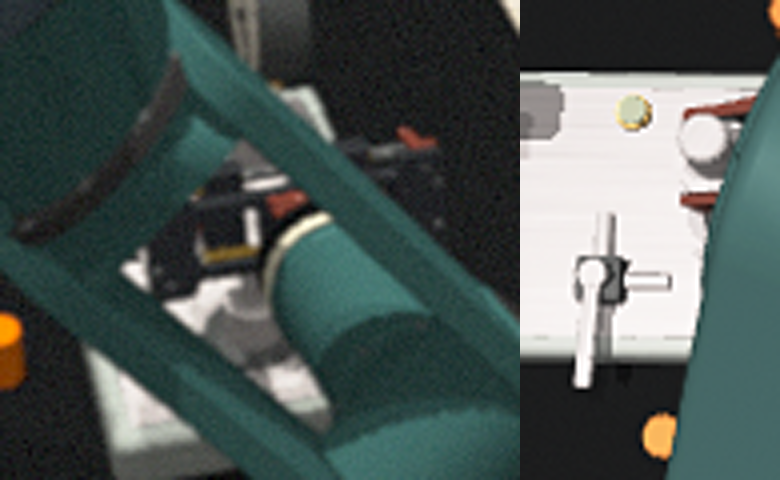

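```bash
python3 - <<'E'
from h import *
B=np.load("im6.npz")["top"];b=(247,165,18,18)
g=grey(B,b);print(g[::2,::1].astype(int))
m=lambda n,bb,p:down(hull(n,circ(p[0],p[1],.255,.016),bb),bb)
for lo in(236,244): print(fitsil(m,{"top":(b,norm(g,lo,253))},[.623,.172],[.004,.004]))
print(proj("top",[.6238,.1724,.255]))
E
```

```text
[[238 239 239 240 240 241 242 241 241 241 242 242 243 238 183 179 188 144]
 [240 241 242 242 188 130 132 134 134 135 136 136 138 142 142 142 141 142]
 [240 241 242 221 128 183 233 246 243 244 235 202 117  53  49  51  46  23]
 [240 241 239 213 237 243 238 238 240 241 241 244 244 217 166 189 255 250]
 [244 244 235 236 241 237 240 240 240 241 242 242 243 240 173 120 155 138]
 [243 243 225 226 239 240 241 241 242 243 241 241 242 228 150  86 110  96]
 [243 244 243 203 229 243 243 244 243 242 243 240 225 180 104  80  79 105]
 [242 244 246 245 195 173 190 221 217 215 189 139 133  84  82  84  98  74]
 [241 243 245 245 225 162 105  96  98  95  96  96  97  97  90 100 109  95]]
(array([0.61141038, 0.2045718 ]), np.float64(15.533416748046875))
(array([0.62700799, 0.16721986]), np.float64(109.10108947753906))
[[254.63554605 173.32304957]]
```

```bash
K='python3 -m crank'
$K '[[0.0128,0.0009,0.004,0,0,0,0.3],[0.0128,0,0.004,0,0,0,0.3],[0.0128,0,0.004,0,0,0,0.3],[0.0124,0,0.004,0,0,0,0.3],[0.0076,0,0.0025,0,0,0,0.3]]' | grep -E "pos|force"
$K '[[0,0,0,0,0,0,0.3],[0,0,0,0,0,0,0.3],[0.0048,0,0.00155,0,0,0,0.3],[0.0048,0,0.00155,0,0,0,0.3],[0,0,0,0,0,0,0.3]]' | grep -E "pos|force"
python3 -c "
from plan import *
desc()"
```

```text
ee_pos: [0.6227, 0.1721, 0.1385]
wrist_force: [-0.4, -0.7, -4.7]
finger_force: 45.0
ee_pos: [0.6227, 0.1721, 0.1292]
wrist_force: [0.6, 0.6, -5.3]
finger_force: 45.0
t 28.75 p [0.6227 0.1721 0.1292] yaz 179.98 ytilt -0.0009 z [ 6.000e-04  9.513e-01 -3.083e-01] q [-0.377  0.882  1.616  1.087  1.534  2.163] w 0.0474 ff 45.0 F [ 0.6  0.6 -5.3]
```

```bash
K='python3 -m crank'
$K '[[0.0048,0,0.00155,0,0,0,0.3],[0.0048,0,0.00155,0,0,0,0.3],[0.0048,0,0.00155,0,0,0,0.3],[0,0,0,0,0,0,0.3],[0,0,0,0,0,0,0.3]]' | grep -E "pos|force"
$K '[[0.0048,0,0.00155,0,0,0,0.3],[0.0048,0,0.00155,0,0,0,0.3],[0.0019,0,0.0006,0,0,0,0.3],[0,0,0,0,0,0,0.3],[0,0,0,0,0,0,0.3]]' | grep -E "pos|force"
```

```text
ee_pos: [0.623, 0.172, 0.1145]
wrist_force: [0.2, 0.0, -3.7]
finger_force: 45.0
ee_pos: [0.623, 0.172, 0.1025]
wrist_force: [-0.3, 0.1, -3.8]
finger_force: 45.0
```

No side force: the bore is over the piston. Feel for the column.

```bash
K='python3 -m crank'
$K '[[0.0019,0,0.0006,0,0,0,0.3],[0,0,0,0,0,0,0.3],[0.0014,0,0.0005,0,0,0,0.3],[0,0,0,0,0,0,0.3],[0,0,0,0,0,0,0.3]]' | grep -E "pos|force"
$K '[[0.0014,0,0.0005,0,0,0,0.3],[0,0,0,0,0,0,0.3],[0,0,0,0,0,0,0.3],[0,0,0,0,0,0,0.3],[0,0,0,0,0,0,0.3]]' | grep -E "pos|force"
$K '[[0.0009,0,0.0003,0,0,0,0.3],[0,0,0,0,0,0,0.3],[0,0,0,0,0,0,0.3],[0,0,0,0,0,0,0.3],[0,0,0,0,0,0,0.3]]' | grep -E "pos|force"
```

```text
ee_pos: [0.623, 0.172, 0.0989]
wrist_force: [0.2, -0.5, -5.0]
finger_force: 45.0
ee_pos: [0.623, 0.1721, 0.0978]
wrist_force: [0.0, -1.2, -0.2]
finger_force: 45.0
ee_pos: [0.623, 0.1721, 0.0977]
wrist_force: [-1.2, -3.3, 4.9]
finger_force: 45.0
```

```bash
K='python3 -m crank'
$K '[[0,0,0,0,0,0,0.9],[0,0,0,0,0,0,0.9],[0,0,0,0,0,0,0.9],[0,0,0,0,0,0,0.9],[0,0,0,0,0,0,0.9]]' | grep -E "pos|force|width"
$K '[[0,0,-0.02,0,0,0,0.9],[0,0,-0.03,0,0,0,0.9],[0,0,-0.03,0,0,0,0.9],[0,0,-0.03,0,0,0,0.9],[0,0,-0.02,0,0,0,0.9]]' | grep -E "pos|force|width"
python3 - <<'E'
from plan import *
desc();p,R,s=cur()
# next: tool vertical above weight c
for psi in(180,90):
    Rf=tool(psi);show("wc",[.589,-.2285,.02],Rf,[-.4,.6,1.6,0,1.2,2.0 if psi==180 else -2.]);show("stack",[.623,.172,.16],Rf,[.1,.6,1.6,0,1.2,-1.5])
go([.56,-.10,.30],tool(180),10)
E
```

```text
ee_pos: [0.6229, 0.1721, 0.0964]
wrist_force: [1.2, -0.2, 0.4]
gripper_width: 0.0792
finger_force: 0.0
ee_pos: [0.6233, 0.0459, 0.1373]
wrist_force: [0.3, 0.4, 0.1]
gripper_width: 0.0793
finger_force: 0.0
t 33.12 p [0.6233 0.0459 0.1373] yaz 179.89 ytilt -0.0026 z [ 0.0027  0.951  -0.3092] q [-0.548  0.901  1.505  0.957  1.673  2.183] w 0.0793 ff 0.0 F [0.3 0.4 0.1]
wc [-0.48  0.66  1.62  0.    0.86  2.66] err 0.0
stack [ 0.16  0.5   1.49 -0.    1.15 -2.98] err 0.0
wc [-0.48  0.66  1.62 -0.    0.86 -2.05] err 0.0
stack [ 0.16  0.5   1.49  0.    1.15 -1.41] err 0.0
10 x [0.0009, 0.0063, -0.0233] [-0.02, 7.2, -0.0] maxmm 23.3
```

```bash
python3 - <<'E'
from plan import *
p,R,s=cur();R2=tool(-90);N=20;P=np.array([.45,.0,.30])
go(P,R2,N)
rel=(R.inv()*R2).as_rotvec()/N;d=Ro.from_rotvec(rel);A=sum(np.linalg.matrix_power(d.as_matrix(),k) for k in range(N));sh=np.linalg.solve(A,R.inv().apply(P-p));q=s["qpos"]
for k in range(N):
    p=p+R.apply(sh);R=R*d;q2,e=ik(p,R,q)
    if k%3==1:print(p.round(3),R.apply([0,0,1]).round(2),q2.round(2),round(e,4))
    q=q2
E
```

```text
20 x [-0.01, 0.0055, -0.0048] [-2.8, 2.78, -3.84] maxmm 10.0
[0.612 0.043 0.159] [-0.09  0.91 -0.4 ] [-0.52  0.83  1.46  0.85  1.7   2.13] 0.0
[0.591 0.04  0.19 ] [-0.19  0.81 -0.55] [-0.47  0.73  1.43  0.7   1.71  2.03] 0.0
[0.567 0.036 0.218] [-0.25  0.67 -0.69] [-0.41  0.61  1.43  0.55  1.7   1.92] 0.0
[0.54  0.031 0.243] [-0.26  0.51 -0.82] [-0.34  0.49  1.46  0.41  1.65  1.79] 0.0
[0.511 0.024 0.265] [-0.22  0.33 -0.92] [-0.28  0.36  1.52  0.26  1.57  1.66] 0.0
[0.481 0.014 0.284] [-0.13  0.16 -0.98] [-0.21  0.23  1.62  0.13  1.46  1.53] 0.0
[ 0.45 -0.    0.3 ] [ 0. -0. -1.] [-0.15  0.08  1.73  0.    1.33  1.42] 0.0
```

```bash
K='python3 -m crank'
for i in 1 2 3 4; do $K '[[-0.01,0.0055,-0.0048,-2.8,2.78,-3.84,0.8],[-0.01,0.0055,-0.0048,-2.8,2.78,-3.84,0.8],[-0.01,0.0055,-0.0048,-2.8,2.78,-3.84,0.8],[-0.01,0.0055,-0.0048,-2.8,2.78,-3.84,0.8],[-0.01,0.0055,-0.0048,-2.8,2.78,-3.84,0.8]]' | grep pos; done
$K '[[0,0,0,0,0,0,0.8],[0,0,0,0,0,0,0.8],[0,0,0,0,0,0,0.8],[0,0,0,0,0,0,0.8],[0,0,0,0,0,0,0.8]]' | grep pos
python3 - <<'E'
from plan import *
import cv2
desc()
A=r.get_image("side");B=r.get_image("top");np.savez("im7.npz",side=A,top=B)
a=cv2.resize(A[90:360,230:430,::-1],None,fx=2.2,fy=2.2,interpolation=cv2.INTER_CUBIC);b=cv2.resize(B[130:260,200:460,::-1],(354,177),interpolation=cv2.INTER_CUBIC)
b=np.vstack([b,np.zeros((a.shape[0]-177,354,3),np.uint8)])
b[190:490]=cv2.resize(A[100:160,290:361,::-1],(354,300),interpolation=cv2.INTER_CUBIC)
cv2.imwrite("pics/s7.png",np.hstack([a,b]))
E
```

```text
ee_pos: [0.5907, 0.0414, 0.1896]
ee_pos: [0.5488, 0.0347, 0.2347]
ee_pos: [0.5001, 0.0225, 0.2709]
ee_pos: [0.4491, 0.0013, 0.2989]
ee_pos: [0.45, 0.0016, 0.2982]
t 36.25 p [0.45   0.0016 0.2982] yaz -89.97 ytilt -0.0017 z [-0.0035  0.0017 -1.    ] q [-1.510e-01  8.700e-02  1.731e+00  1.000e-03  1.327e+00  1.419e+00] w 0.0702 ff 0.0 F [-0.3 -0.2 -0.8]
```

View pics/s7.png

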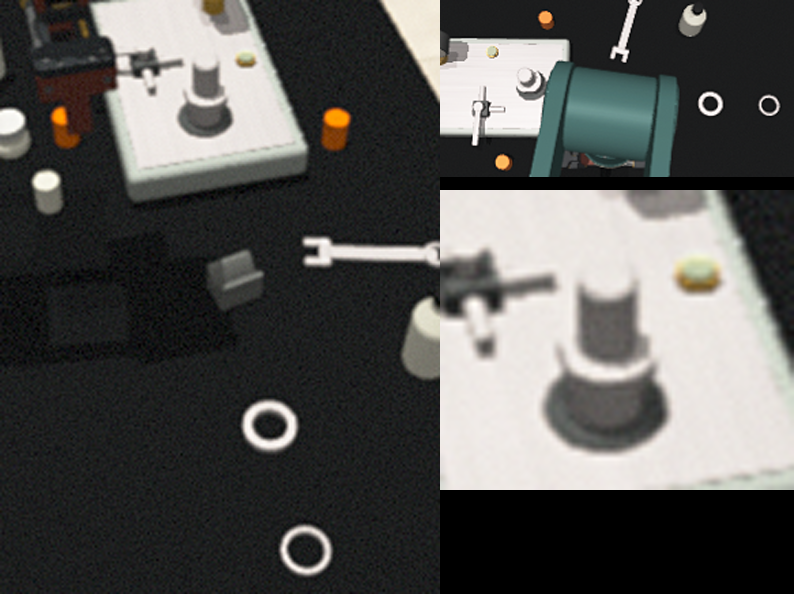

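```bash
python3 - <<'E'
from h import *
import plan
D=np.load("im7.npz")
def O(bs,lo=35,hi=110):return {n:(b,norm(grey(D[n],b),lo,hi)) for n,b in bs.items()}
for nm,bs,g,ro,th in(("c",{"side":(335,268,34,32),"top":(384,190,30,32)},(.5885,-.2285),.027,.010),("d",{"side":(353,324,32,32),"top":(428,192,28,32)},(.584,-.3637),.023,.008)):
    print(nm,*fitsil(ringmodel(ro,th),O(bs),g,[.004,.004]))
m=lambda n,b,p:down(hull(n,circ(p[0],p[1],.15,.016),b),b)
g=grey(D["side"],(315,112,18,14));print(g.astype(int)[::2])
g=grey(D["top"],(254,178,16,16));print(g.astype(int)[::2])
print(proj("side",[.623,.172,.15]),proj("top",[.623,.172,.15]),proj("side",[.639,.172,.15]),proj("side",[.607,.172,.15]))
E
```

```text
c [ 0.58895577 -0.22815418] 35.557334899902344
d [ 0.58436771 -0.36371411] 38.084373474121094
[[236 236 235 237 235 237 235 239 235 235 236 237 233 234 235 237 234 235]
 [237 238 238 235 235 233 235 235 235 235 234 235 230 230 236 237 236 236]
 [239 235 232 230 233 235 236 235 236 235 236 233 233 223 227 236 237 240]
 [238 238 219 213 229 236 238 236 238 238 238 239 233 207 196 226 238 238]
 [238 235 186 144 172 194 212 226 230 229 223 209 183 148 173 227 238 236]
 [239 238 184 106  93 106 119 122 124 119 112 102  91 100 165 227 236 235]
 [240 237 183 115  95  95  99  94  95  94  96  93  88 102 159 229 239 238]]
[[243 243 243 243 242 242 242 241 241 242 243 243 243 243 243 242]
 [244 244 244 243 238 225 227 232 232 229 209 217 241 242 245 244]
 [241 241 238 221 238 244 241 241 242 244 245 244 219 156 189 246]
 [243 242 234 237 242 241 242 244 244 244 244 246 238 135 120 149]
 [244 244 237 227 243 243 244 244 244 244 244 244 224 146  77 109]
 [246 246 244 226 226 243 245 246 246 245 241 214 145  82  84  94]
 [245 246 245 233 220 127 148 170 163 138 125  88  91  86  86 122]
 [246 245 242 245 232 226 171 108  96  95  95  92  96 115 189 253]]
[[322.61633456 116.49136126]] [[261.44062524 184.06288079]] [[328.68798527 115.46491782]] [[316.51875751 117.52457644]]
```

```bash
K='python3 -m crank'
for i in 1 2; do $K '[[0.0139,0.023,0.0178,0,0,0,0.8],[0.0139,0.023,0.0178,0,0,0,0.8],[0.0139,0.023,0.0178,0,0,0,0.8],[0.0139,0.023,0.0178,0,0,0,0.8],[0.0139,0.023,0.0178,0,0,0,0.8]]' | grep pos; done
$K '[[0,0,0,0,0,0,0.8],[0,0,0,0,0,0,0.8],[0,0,0,0,0,0,0.8],[0,0,0,0,0,0,0.8],[0,0,0,0,0,0,0.8]]' | grep pos
python3 -c "
from plan import *
desc();f=go([.589,-.2282,.0205],tool(-90),5)"
```

```text
ee_pos: [0.5197, -0.1138, 0.2084]
ee_pos: [0.5891, -0.2286, 0.119]
ee_pos: [0.5886, -0.2275, 0.1203]
t 38.23 p [ 0.5886 -0.2275  0.1203] yaz -89.92 ytilt -0.0012 z [-0.0022  0.0012 -1.    ] q [-0.478  0.526  1.563  0.     1.055  1.091] w 0.0702 ff 0.0 F [-0.3  0.7  0.3]
5 x [0.0001, 0.0002, 0.0199] [-0.01, 0.03, 0.02] maxmm 19.9
```

```bash
K='python3 -m crank'
$K '[[0.0002,0.0004,0.022,-0.05,0.12,0.08,0.8],[0.0002,0.0003,0.022,0,0,0,0.8],[0,0,0.022,0,0,0,0.8],[0,0,0.022,0,0,0,0.8],[0,0,0.011,0,0,0,0.8]]' | grep -E "pos|force"
$K '[[0,0,0,0,0,0,0.8],[0,0,0,0,0,0,0.55],[0,0,0,0,0,0,0.5],[0,0,0,0,0,0,0.5],[0,0,0,0,0,0,0.5]]' 20
python3 -c "
from plan import *
desc()"
```

```text
ee_pos: [0.5882, -0.228, 0.0197]
wrist_force: [-0.4, -0.1, -0.2]
finger_force: 0.0
clock: 39.48
ee_pos: [0.5892, -0.2286, 0.0212]
ee_rot: [-0.0, 1.0, -0.0, 0.0]
wrist_force: [0.4, -0.2, 4.0]
gripper_width: 0.0543
finger_force: 20.0
t 39.48 p [ 0.5892 -0.2286  0.0212] yaz -90.03 ytilt -0.0003 z [ 1.e-04  3.e-04 -1.e+00] q [-0.48   0.655  1.625  0.     0.861  1.091] w 0.0543 ff 20.0 F [ 0.4 -0.2  4. ]
```

```bash
K='python3 -m crank'
$K '[[0,0,-0.02,0,0,0,0.5],[0,0,-0.045,0,0,0,0.5],[0,0,-0.06,0,0,0,0.5],[0,0,-0.055,0,0,0,0.5],[0,0,-0.03,0,0,0,0.5]]' 30| grep -E "pos|force|width"
for i in 1 2; do $K '[[0.0034,-0.03,0,0,0,0,0.5],[0.0034,-0.045,0,0,0,0,0.5],[0.0034,-0.05,0,0,0,0,0.5],[0.0034,-0.045,0,0,0,0,0.5],[0.0034,-0.03,0,0,0,0,0.5]]' | grep -E "pos|width"; done
$K '[[0,0,0,0,0,0,0.5],[0,0,0,0,0,0,0.5],[0,0,0,0,0,0,0.5],[0,0,0,0,0,0,0.5],[0,0,0,0,0,0,0.5]]' | grep -E "pos|force|width"
python3 - <<'E'
from plan import *
import cv2
desc();go([.623,.172,.16],tool(-90),5)
A=r.get_image("side");B=r.get_image("top");np.savez("im8.npz",side=A,top=B)
a=cv2.resize(A[70:170,270:370,::-1],None,fx=4,fy=4,interpolation=cv2.INTER_CUBIC);b=cv2.resize(B[140:240,210:310,::-1],None,fx=4,fy=4,interpolation=cv2.INTER_CUBIC)
cv2.imwrite("pics/s8.png",np.hstack([a,b]))
E
```

```text
ee_pos: [0.5899, -0.229, 0.2341]
wrist_force: [0.8, 0.3, -2.4]
gripper_width: 0.0533
finger_force: 30.0
ee_pos: [0.6055, -0.0265, 0.2305]
gripper_width: 0.0534
ee_pos: [0.6226, 0.1735, 0.2305]
gripper_width: 0.0534
ee_pos: [0.6232, 0.1708, 0.231]
wrist_force: [-0.3, 0.3, -0.3]
gripper_width: 0.054
finger_force: 30.0
t 41.98 p [0.6232 0.1708 0.231 ] yaz -90.08 ytilt -0.0006 z [-6.e-04  6.e-04 -1.e+00] q [1.600e-01 4.340e-01 1.417e+00 1.000e-03 1.291e+00 1.732e+00] w 0.054 ff 30.0 F [-0.3  0.3 -0.3]
5 x [-0.0, -0.0002, 0.0142] [-0.01, 0.01, -0.02] maxmm 14.2
```

View pics/s8.png

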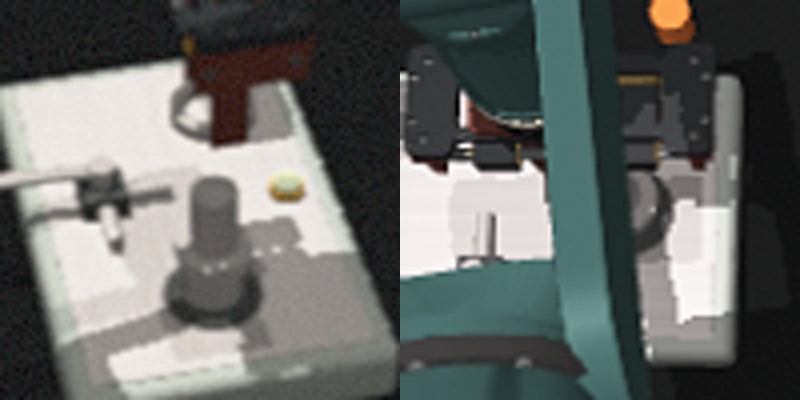

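```bash
K='python3 -m crank'
$K '[[0,-0.0012,0.018,0,0,0,0.5],[0,0,0.018,0,0,0,0.5],[0,0,0.018,0,0,0,0.5],[0,0,0,0,0,0,0.5],[0,0,0,0,0,0,0.5]]' | grep -E "pos|force"
$K '[[0,0,0.003,0,0,0,0.5],[0,0,0.003,0,0,0,0.5],[0,0,0.002,0,0,0,0.5],[0,0,0,0,0,0,0.5],[0,0,0,0,0,0,0.5]]' | grep -E "pos|force"
$K '[[0,0,0.002,0,0,0,0.5],[0,0,0.002,0,0,0,0.5],[0,0,0,0,0,0,0.5],[0,0,0,0,0,0,0.5],[0,0,0,0,0,0,0.5]]' | grep -E "pos|force"
```

```text
ee_pos: [0.6233, 0.1727, 0.1769]
wrist_force: [-0.2, -0.3, -0.8]
finger_force: 30.0
ee_pos: [0.6231, 0.1726, 0.169]
wrist_force: [-0.2, -0.4, -1.8]
finger_force: 30.0
ee_pos: [0.6232, 0.1726, 0.165]
wrist_force: [0.7, -0.4, -0.8]
finger_force: 30.0
```

```bash
K='python3 -m crank'
$K '[[0,0,0.005,0,0,0,0.5],[0,0,0.005,0,0,0,0.5],[0,0,0.005,0,0,0,0.5],[0,0,0,0,0,0,0.5],[0,0,0,0,0,0,0.5]]' | grep -E "pos|force"
$K '[[0,0,0.006,0,0,0,0.5],[0,0,0.006,0,0,0,0.5],[0,0,0.006,0,0,0,0.5],[0,0,0.005,0,0,0,0.5],[0,0,0,0,0,0,0.5]]' | grep -E "pos|force"
$K '[[0,0,0.0015,0,0,0,0.5],[0,0,0,0,0,0,0.5],[0,0,0.0015,0,0,0,0.5],[0,0,0,0,0,0,0.5],[0,0,0,0,0,0,0.5]]' | grep -E "pos|force"
```

```text
ee_pos: [0.6232, 0.1727, 0.15]
wrist_force: [0.0, 0.5, -1.4]
finger_force: 30.0
ee_pos: [0.6227, 0.1726, 0.1263]
wrist_force: [0.4, -0.1, -0.5]
finger_force: 30.0
ee_pos: [0.6231, 0.1727, 0.124]
wrist_force: [0.0, 0.6, -0.1]
finger_force: 30.0
```

```bash
K='python3 -m crank'
$K '[[0,0,0.001,0,0,0,0.5],[0,0,0,0,0,0,0.5],[0,0,0,0,0,0,0.5],[0,0,0,0,0,0,0.5],[0,0,0,0,0,0,0.5]]' | grep -E "pos|force"
$K '[[0,0,0,0,0,0,0.64],[0,0,0,0,0,0,0.68],[0,0,0,0,0,0,0.75],[0,0,0,0,0,0,0.8],[0,0,0,0,0,0,0.8]]' | grep -E "pos|force|width"
$K '[[0,0,-0.02,0,0,0,0.8],[0,0,-0.04,0,0,0,0.8],[0,0,-0.04,0,0,0,0.8],[0,0,-0.03,0,0,0,0.8],[0,0,0,0,0,0,0.8]]' | grep -E "pos|force"
python3 -c "
from plan import *
desc();f=go([.5843,-.3637,.15],tool(-90),15);show('d',[.5843,-.3637,.02],tool(-90))"
```

```text
ee_pos: [0.6232, 0.1727, 0.1232]
wrist_force: [-1.4, -0.6, 2.3]
finger_force: 30.0
ee_pos: [0.6231, 0.1727, 0.1229]
wrist_force: [0.2, -0.3, 1.5]
gripper_width: 0.0702
finger_force: 0.0
ee_pos: [0.6249, 0.1729, 0.2559]
wrist_force: [0.1, -0.9, -0.0]
finger_force: 0.0
t 47.7 p [0.6249 0.1729 0.2559] yaz -90.02 ytilt -0.0015 z [ 0.0051  0.0015 -1.    ] q [1.630e-01 4.140e-01 1.386e+00 1.000e-03 1.336e+00 1.734e+00] w 0.0703 ff 0.0 F [ 0.1 -0.9 -0. ]
15 x [-0.0027, 0.0358, 0.007] [-0.01, -0.02, -0.0] maxmm 35.8
d [-0.66  0.71  1.48 -0.    0.94  0.91] err 0.0
```

```bash
python3 - <<'E'
from h import *
D={n:r.get_image(n) for n in C};np.savez("im9.npz",**D)
bs={"side":(353,324,32,32),"top":(428,192,28,32)}
print(fitsil(ringmodel(.023,.008),{n:(b,norm(grey(D[n],b),35,110)) for n,b in bs.items()},[.584,-.3637],[.004,.004]))
# ring c on carrier, side view
b=(300,105,46,46);m=ringmodel(.027,.010,z0=.102)
cv2.imwrite("pics/s9.png",np.hstack([cv2.resize(D["side"][85:165,275:375,::-1],None,fx=5,fy=5,interpolation=cv2.INTER_CUBIC),cv2.resize(D["side"][245:365,320:395,::-1],(250,400))]))
E
```

```text
(array([ 0.5843452 , -0.36370881]), np.float64(38.384437561035156))
```

View pics/s9.png

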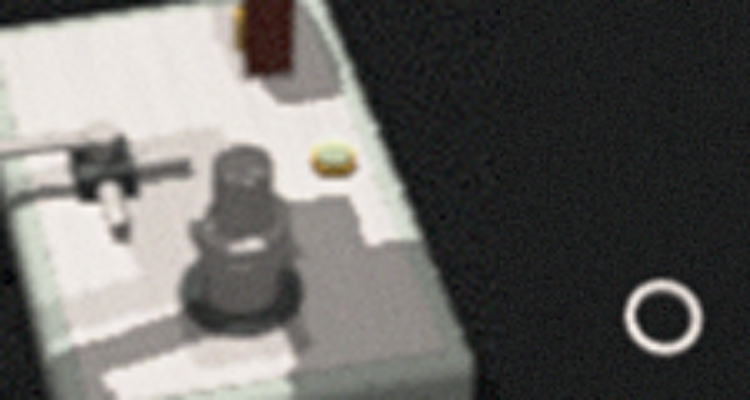

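```bash
K='python3 -m crank'
for i in 1 2 3; do $K '[[-0.0027,0.0358,0.003,0,-0.02,0,0.75],[-0.0027,0.0358,0.003,0,-0.02,0,0.75],[-0.0027,0.0358,0.003,0,-0.02,0,0.75],[-0.0027,0.0358,0.003,0,-0.02,0,0.75],[-0.0027,0.0358,0.003,0,-0.02,0,0.75]]' | grep pos; done
$K '[[0,0,0,0,0,0,0.75],[0,0,0,0,0,0,0.75],[0,0,0,0,0,0,0.75],[0,0,0,0,0,0,0.75],[0,0,0,0,0,0,0.75]]' | grep pos
python3 -c "
from plan import *
desc();f=go([.5843,-.3637,.0195],tool(-90),8)"
```

```text
ee_pos: [0.6081, -0.0074, 0.2355]
ee_pos: [0.5946, -0.186, 0.2204]
ee_pos: [0.5811, -0.3647, 0.2051]
ee_pos: [0.5825, -0.3638, 0.208]
t 50.3 p [ 0.5825 -0.3638  0.208 ] yaz -89.98 ytilt -0.0005 z [-5.6e-03  5.0e-04 -1.0e+00] q [-0.657  0.513  1.34  -0.003  1.293  0.914] w 0.0658 ff 0.0 F [ 0.8 -0.4  0.4]
8 x [0.0003, -0.0, 0.0236] [-0.0, 0.04, 0.0] maxmm 23.6
```

```bash
K='python3 -m crank'
$K '[[0.0015,0,0.035,0,0.3,0,0.75],[0,0,0.04,0,0,0,0.75],[0,0,0.04,0,0,0,0.75],[0,0,0.03,0,0,0,0.75],[0,0,0.02,0,0,0,0.75]]' | grep pos
$K '[[0,0,0.01,0,0,0,0.75],[0,0,0.01,0,0,0,0.75],[0,0,0.0025,0,0,0,0.75],[0,0,0,0,0,0,0.75],[0,0,0,0,0,0,0.75]]' | grep pos
$K '[[0,0,0,0,0,0,0.6],[0,0,0,0,0,0,0.5],[0,0,0,0,0,0,0.4],[0,0,0,0,0,0,0.4],[0,0,0,0,0,0,0.4]]' 15
python3 -c "
from plan import *
desc()"
```

```text
ee_pos: [0.5831, -0.3637, 0.0413]
ee_pos: [0.5839, -0.3646, 0.021]
clock: 52.18
ee_pos: [0.5836, -0.3643, 0.0205]
ee_rot: [-0.0, 1.0, -0.0, -0.0]
wrist_force: [0.8, -0.2, 2.5]
gripper_width: 0.0458
finger_force: 15.0
t 52.17 p [ 0.5836 -0.3643  0.0205] yaz -90.02 ytilt -0.0005 z [-4.e-04  5.e-04 -1.e+00] q [-0.658  0.714  1.486  0.     0.943  0.913] w 0.0458 ff 15.0 F [ 0.8 -0.2  2.5]
```

```bash
K='python3 -m crank'
$K '[[0,0,-0.02,0,0,0,0.4],[0,0,-0.045,0,0,0,0.4],[0,0,-0.06,0,0,0,0.4],[0,0,-0.055,0,0,0,0.4],[0,0,-0.03,0,0,0,0.4]]' | grep -E "pos|force|width"
for i in 1 2 3; do $K '[[0.0026,-0.033,0,0,0,0,0.4],[0.0026,-0.037,0,0,0,0,0.4],[0.0026,-0.038,0,0,0,0,0.4],[0.0026,-0.037,0,0,0,0,0.4],[0.0026,-0.034,0,0,0,0,0.4]]' | grep -E "pos|width"; done
$K '[[0,0,0,0,0,0,0.4],[0,0,0,0,0,0,0.4],[0,0,0,0,0,0,0.4],[0,0,0,0,0,0,0.4],[0,0,0,0,0,0,0.4]]' | grep -E "pos|force|width"
python3 -c "
from plan import *
desc();go([.6225,.1725,.176],tool(-90),5)"
```

```text
ee_pos: [0.5848, -0.3652, 0.2356]
wrist_force: [0.1, -0.1, -0.7]
gripper_width: 0.0458
finger_force: 15.0
ee_pos: [0.5967, -0.184, 0.2317]
gripper_width: 0.0456
ee_pos: [0.6097, -0.005, 0.2318]
gripper_width: 0.0454
ee_pos: [0.6228, 0.174, 0.2319]
gripper_width: 0.0458
ee_pos: [0.6229, 0.172, 0.2306]
wrist_force: [-0.2, -0.9, -1.0]
gripper_width: 0.0461
finger_force: 15.0
t 55.3 p [0.6229 0.172  0.2306] yaz -90.07 ytilt -0.0005 z [-7.e-04  5.e-04 -1.e+00] q [1.620e-01 4.340e-01 1.417e+00 1.000e-03 1.291e+00 1.734e+00] w 0.0461 ff 15.0 F [-0.2 -0.9 -1. ]
5 x [-0.0001, -0.0001, 0.0109] [-0.01, 0.01, -0.01] maxmm 10.9
```

```bash
K='python3 -m crank'
$K '[[-0.0003,-0.0003,0.018,0,0,0,0.4],[0,0,0.018,0,0,0,0.4],[0,0,0.018,0,0,0,0.4],[0,0,0,0,0,0,0.4],[0,0,0,0,0,0,0.4]]' | grep -E "pos|force"
$K '[[0,0,0.003,0,0,0,0.4],[0,0,0.003,0,0,0,0.4],[0,0,0.002,0,0,0,0.4],[0,0,0,0,0,0,0.4],[0,0,0,0,0,0,0.4]]' | grep -E "pos|force"
$K '[[0,0,0.002,0,0,0,0.4],[0,0,0.002,0,0,0,0.4],[0,0,0,0,0,0,0.4],[0,0,0,0,0,0,0.4],[0,0,0,0,0,0,0.4]]' | grep -E "pos|force"
```

```text
ee_pos: [0.6227, 0.173, 0.1764]
wrist_force: [0.8, -0.4, -0.3]
finger_force: 15.0
ee_pos: [0.6226, 0.173, 0.1686]
wrist_force: [-0.8, -0.3, 0.5]
finger_force: 15.0
ee_pos: [0.6226, 0.173, 0.1646]
wrist_force: [-0.4, 0.3, -1.1]
finger_force: 15.0
```

```bash
K='python3 -m crank'
$K '[[0,0,0.005,0,0,0,0.4],[0,0,0.005,0,0,0,0.4],[0,0,0.005,0,0,0,0.4],[0,0,0.005,0,0,0,0.4],[0,0,0,0,0,0,0.4]]' | grep -E "pos|force"
$K '[[0,0,0.005,0,0,0,0.4],[0,0,0.004,0,0,0,0.4],[0,0,0,0,0,0,0.4],[0,0,0,0,0,0,0.4],[0,0,0,0,0,0,0.4]]' | grep -E "pos|force"
$K '[[0,0,0.0015,0,0,0,0.4],[0,0,0,0,0,0,0.4],[0,0,0.0015,0,0,0,0.4],[0,0,0,0,0,0,0.4],[0,0,0,0,0,0,0.4]]' | grep -E "pos|force"
```

```text
ee_pos: [0.6221, 0.1729, 0.1439]
wrist_force: [-0.5, 0.5, -0.5]
finger_force: 15.0
ee_pos: [0.6226, 0.173, 0.1357]
wrist_force: [-0.3, -0.1, 0.7]
finger_force: 15.0
ee_pos: [0.6224, 0.1729, 0.1325]
wrist_force: [-0.4, -0.5, -0.5]
finger_force: 15.0
```

```bash
K='python3 -m crank'
$K '[[0,0,0.0007,0,0,0,0.4],[0,0,0,0,0,0,0.4],[0,0,0,0,0,0,0.4],[0,0,0,0,0,0,0.55],[0,0,0,0,0,0,0.6]]' | grep -E "pos|force"
$K '[[0,0,0,0,0,0,0.65],[0,0,0,0,0,0,0.7],[0,0,-0.02,0,0,0,0.7],[0,0,-0.04,0,0,0,0.7],[0,0,-0.04,0,0,0,0.7]]' | grep -E "pos|force|width"
python3 - <<'E'
from plan import *
from h import C,proj
import cv2
desc();p,R,s=cur()
pv=np.array([.6228,.1722])+Ro.from_euler('z',-.02).apply([-.055,.105,0])[:2];print("pivot",pv)
def P(th,rho=.06,gap=0):
    t=th; l=np.array([-np.cos(t),np.sin(t)]);n=np.array([np.sin(t),np.cos(t)])
    y=-.02;c,sn=np.cos(y),np.sin(y);M=np.array([[c,-sn],[sn,c]]);l,n=M@l,M@n
    return pv+rho*l-n*(.006+10e-3*abs(n[0])+13.5e-3*abs(n[1])+gap)
prev=None
for k,(th,g) in enumerate([(0,.02),(0,0),(.2,0),(.4,0),(.6,0),(.8,0),(1,0),(1.2,0),(1.4,0),(1.57,0)]):
    q=P(th,gap=g);print(th,q.round(4),None if prev is None else (q-prev).round(4));prev=q
go([*P(0,gap=.02),.20],tool(-90),5)
show("a",[*P(0),.097],tool(-90));show("b",[*P(1.57),.097],tool(-90))
A=r.get_image("side");B=r.get_image("top")
cv2.imwrite("pics/s10.png",np.hstack([cv2.resize(A[85:165,255:355,::-1],None,fx=5,fy=5,interpolation=cv2.INTER_CUBIC),cv2.resize(B[190:250,200:245,::-1],(300,400),interpolation=cv2.INTER_CUBIC)]))
E
```

```text
ee_pos: [0.6225, 0.173, 0.1316]
wrist_force: [-0.4, -0.6, -0.4]
finger_force: 0.0
ee_pos: [0.6222, 0.1729, 0.2325]
wrist_force: [-0.8, -0.5, 0.7]
gripper_width: 0.0614
finger_force: 0.0
t 60.3 p [0.6222 0.1729 0.2325] yaz -90.02 ytilt -0.0004 z [-1.6e-03  4.0e-04 -1.0e+00] q [1.640e-01 4.330e-01 1.415e+00 1.000e-03 1.295e+00 1.735e+00] w 0.0614 ff 0.0 F [-0.8 -0.5  0.7]
pivot [0.56991086 0.27827893]
0 [0.5091 0.2398] None
0 [0.5095 0.2598] [0.0004 0.02  ]
0.2 [0.5067 0.2705] [-0.0028  0.0107]
0.4 [0.506  0.2823] [-0.0007  0.0118]
0.6 [0.5078 0.2946] [0.0018 0.0123]
0.8 [0.5125 0.3068] [0.0047 0.0122]
1 [0.5201 0.3181] [0.0076 0.0113]
1.2 [0.5305 0.3277] [0.0104 0.0096]
1.4 [0.5432 0.3349] [0.0127 0.0072]
1.57 [0.5548 0.3386] [0.0116 0.0037]
5 x [-0.0226, -0.0134, 0.0065] [-0.01, 0.02, -0.0] maxmm 22.6
a [ 0.35  0.49  1.72 -0.    0.94  1.92] err 0.0
b [0.44 0.58 1.54 0.   1.03 2.01] err 0.0
```

View pics/s10.png

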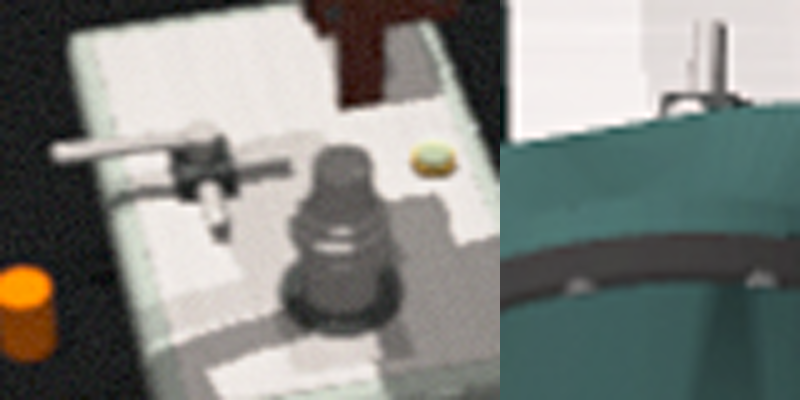

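```bash
K='python3 -m crank'
$K '[[-0.0226,-0.0134,0,0,0.02,0,0.3],[-0.0226,-0.0134,0,0,0.02,0,0],[-0.0226,-0.0134,0,0,0.02,0,0],[-0.0226,-0.0134,0,0,0.02,0,0],[-0.0226,-0.0134,0,0,0.02,0,0]]' 10 | grep -E "pos|force|width"
$K '[[0,0,0,0,0,0,0],[0,0,0,0,0,0,0],[0,0,0,0,0,0,0],[0,0,0,0,0,0,0],[0,0,0,0,0,0,0]]' | grep -E "pos|force|width"
python3 - <<'E'
from plan import *
import cv2
from h import *
desc();p,R,s=cur()
go([.509,.24,.097],tool(-90),5)
A=r.get_image("side");B=r.get_image("top");np.savez("im11.npz",side=A,top=B)
# overlay expected outlines on the left copy, plain on the right
a0=cv2.resize(A[95:155,290:355,::-1],None,fx=6,fy=6,interpolation=cv2.INTER_CUBIC);a1=a0.copy()
for z,ro in((.102,.027),(.112,.027),(.112,.023),(.12,.023),(.15,.016)):
    q=((proj("side",circ(.623,.1722,z,ro))-[290,95]+.5)*6).astype(np.int32);cv2.polylines(a1,[q],True,(0,0,255),1)
cv2.imwrite("pics/s11.png",np.hstack([a0,a1]))
E
```

```text
ee_pos: [0.5082, 0.2405, 0.2314]
wrist_force: [0.2, -0.7, -0.5]
gripper_width: 0.0152
finger_force: 0.0
ee_pos: [0.5099, 0.2397, 0.2318]
wrist_force: [0.2, 0.4, 1.3]
gripper_width: 0.0003
finger_force: 0.0
t 61.65 p [0.5099 0.2397 0.2318] yaz -90.06 ytilt -0.0006 z [ 1.1e-03  6.0e-04 -1.0e+00] q [0.317 0.315 1.604 0.    1.221 1.888] w 0.0003 ff 0.0 F [0.2 0.4 1.3]
5 x [-0.0002, -0.0, 0.027] [-0.01, -0.01, -0.01] maxmm 27.0
```

View pics/s11.png

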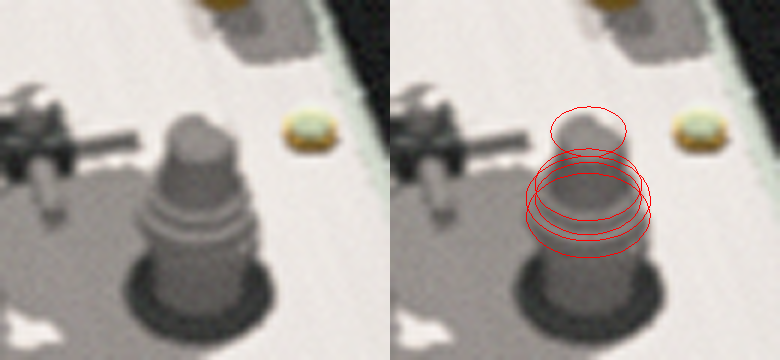

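```bash
K='python3 -m crank'
$K '[[-0.0005,0,0.03,0,0,0,0],[0,0,0.04,0,0,0,0],[0,0,0.04,0,0,0,0],[0,0,0.024,0,0,0,0],[0,0,0,0,0,0,0]]' | grep -E "pos|force"
$K '[[0,-0.01,0,0,0,0,0],[0,-0.01,0,0,0,0,0],[-0.0028,-0.0107,0,0,0,0,0],[-0.0007,-0.0118,0,0,0,0,0],[0.0018,-0.0123,0,0,0,0,0]]' | grep -E "pos|force"
$K '[[0.0047,-0.0122,0,0,0,0,0],[0.0076,-0.0113,0,0,0,0,0],[0.0104,-0.0096,0,0,0,0,0],[0.0127,-0.0072,0,0,0,0,0],[0,0,0,0,0,0,0]]' | grep -E "pos|force"
python3 -c "
from plan import *
desc()"
```

```text
ee_pos: [0.5078, 0.2395, 0.0962]
wrist_force: [-1.0, 0.0, -0.3]
finger_force: 0.0
ee_pos: [0.5071, 0.2954, 0.098]
wrist_force: [0.4, -4.7, -0.4]
finger_force: 1.4
ee_pos: [0.5449, 0.3363, 0.098]
wrist_force: [0.1, 0.5, -0.0]
finger_force: 0.0
t 63.62 p [0.5449 0.3363 0.098 ] yaz -90.04 ytilt -0.0023 z [ 0.0031  0.0023 -1.    ] q [4.450e-01 5.610e-01 1.563e+00 1.000e-03 1.013e+00 2.016e+00] w 0.0004 ff 0.0 F [ 0.1  0.5 -0. ]
```

```bash
K='python3 -m crank'
$K '[[0.006,-0.002,0,0,0,0,0],[0.005,-0.0015,0,0,0,0,0],[0,0,0,0,0,0,0],[0.002,0,0,0,0,0,0],[0,0,0,0,0,0,0]]' | grep -E "pos|force"
$K '[[0.002,0,0,0,0,0,0],[0,0,0,0,0,0,0],[0.002,0,0,0,0,0,0],[0,0,0,0,0,0,0],[0,0,0,0,0,0,0]]' | grep -E "pos|force"
```

```text
ee_pos: [0.5534, 0.3381, 0.0977]
wrist_force: [-7.6, -1.5, 5.6]
finger_force: 4.0
ee_pos: [0.5538, 0.3381, 0.0975]
wrist_force: [-16.8, -0.1, 9.8]
finger_force: 8.3
```

```bash
K='python3 -m crank'
$K '[[-0.006,0,0,0,0,0,0],[-0.015,0,0,0,0,0,0],[-0.02,0,-0.02,0,0,0,0],[0,0,-0.05,0,0,0,0],[0,0,-0.05,0,0,0,0]]' | grep -E "pos|force"
$K '[[-0.05,-0.03,0,0,0,0,0],[-0.05,-0.03,0,0,0,0,0],[0,-0.04,0,0,0,0,0],[0,0,0,0,0,0,0],[0,0,0,0,0,0,0]]' | grep -E "pos|force"
python3 - <<'E'
from h import *
import plan
plan.desc()
A=r.get_image("side");B=r.get_image("top")
cv2.imwrite("pics/s12.png",np.hstack([cv2.resize(A[80:240,220:400,::-1],(450,400),interpolation=cv2.INTER_CUBIC),cv2.resize(B[150:250,170:245,::-1],(300,400),interpolation=cv2.INTER_CUBIC)]))
E
```

```text
ee_pos: [0.5185, 0.3387, 0.2192]
wrist_force: [-0.1, 0.7, -0.2]
finger_force: 0.0
ee_pos: [0.419, 0.4383, 0.2179]
wrist_force: [-0.1, -0.4, 0.9]
finger_force: 0.0
t 66.12 p [0.419  0.4383 0.2179] yaz -90.0 ytilt -0.0005 z [ 1.8e-03  5.0e-04 -1.0e+00] q [ 6.950e-01  3.880e-01  1.526e+00 -1.000e-03  1.225e+00  2.266e+00] w 0.0008 ff 0.0 F [-0.1 -0.4  0.9]
```

View pics/s12.png

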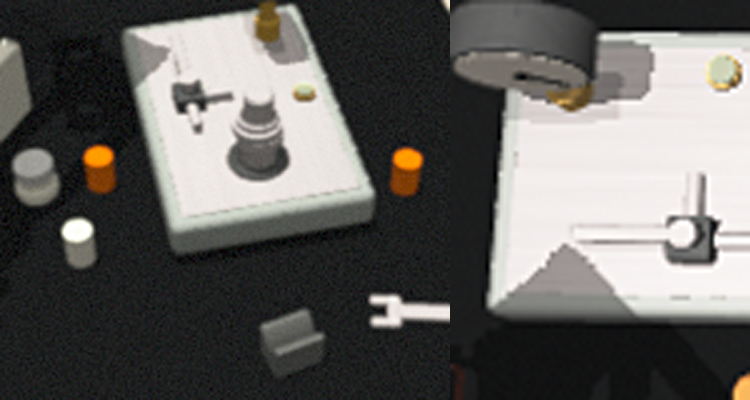

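```bash
python3 - <<'E'
from cell import r
import numpy as np
for n in("side","top"):
    for o in r.look_for(n,"weight_a"):print(n,round(o["p"],2),np.round(o["box"]))
r_=r.job_done();print(r_)
E
```

```text
side 0.47 [316. 114.  19.  30.]
side 0.42 [314. 131.  18.  11.]
top 0.42 [257. 185.  15.  10.]
the job is handed in; nothing more can be done
None
```

The job is handed in. The dust cap is on the bench, the carrier is turned over and seated, and the two weights that were out (c, then d) are home on it. The valve lever is open against its stop. The hand-in gave no verdict, but the last pictures and contact forces agreed with this.

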